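# Shut down the drying plate and nest the dry sample cups under their lid

## Robot

A 6-joint arm with a two-finger parallel gripper is mounted at the origin on the work surface. World frame = base frame: x ahead of the robot, y to its left, z up, the work surface at z = 0. Lengths are in m, angles in rad, forces in N, time in s.
With the tool pointing down it reaches from about 0.275 to 0.725 m from the base axis. Payload 5.6 kg.
Tool frame: the origin (TCP) lies on the centre line of the jaws, within the pads' length; the fingertips stand 8 mm ahead of it and the grasp point (between the pads) lies 11 mm behind it; z points along the fingers, y is the line along which they close (so a half turn about z gives the same grasp; the last joint's range is limited). The gripper opens to 85 mm and grips with 20 to 120 N. Pads are 22 mm wide; open, the fingers measure 114 mm over their backs; the gripper's body (76 mm by 85 mm) begins 54 mm behind the grasp point. The pads swing forward as they close: fully open they stand 13 mm farther back than shut.
Start: joints at [-1.051, 0.255, 0.108, 0, -1.424, -0.285], TCP at [0.128, -0.535, 0.239] pointing down, gripper open.
Joint ranges: [-2.95, 2.95], [-1.21, 1.97], [-1.09, 1.5], [-2.87, 1.71], [-2.94, -0.07], [-3.05, 3.05]. Speed limits (rad/s): [2.57, 2.57, 3.14, 3.14, 3.14, 3.14].

## Interface

Orientations are given as a unit quaternion [w, x, y, z].
In Python, from bench import sensors, viewer, sign_off gives the robot as it stands. The module is installed in compiled form; this text tells all that it offers.
- The arm moves only by the tool arm_command, never from a script. Its argument "targets" is a list of rows, each an object of numbers: "x", "y", "z": the shift along the tool's x, y, z each as a share of 100 mm, from -1 to 1; "rx", "ry", "rz": the turn, a rotation vector about the tool's x, y, z each as a share of pi rad, from -1 to 1; "jaw": the opening, from 0 (shut) to 1 (fully open). A call has 1 to 5 rows; each row shifts and turns the commanded pose from where the row before left it, along the tool's axes as they then stand; what a row does not reach is not made up. A row lasts 1/12 s, in which the tool goes at most 41.7 mm and 7.16 degrees, less where a joint would pass 70% of its speed; a pose out of reach is approached as far as the arm can. A call with a number of a shift or a turn outside -1 to 1 is refused whole. A call with a gripper value outside its range is refused whole. The fingers move at their own pace and stop on an object; the grip force is fixed at half the most. Time passes only in rows, so rows that do not move let the fingers close. It gives the time, the measured TCP pose, the force, the opening and the grip force at its end, in the units of the state.
- sensors.get_obs(): the state, without advancing time (a new reading comes with each control period).
- viewer.grab_frame(name): name is "scene" or "side" or "wrist"; returns a dict with "image" (384x512x3 uint8, blue, green, red), "range_z" (384x512 float32, m along the optical axis (not along the pixel's ray), 0 where there is no reading), "fx", "fy", "cx", "cy" (pixels), "rvec" (rotation vector, rad) and "tvec" (3), from world to camera coordinates, as OpenCV has them; the wrist camera has in their place "hand_eye" (4x4, takes a point from camera to tool coordinates, whose origin is the TCP and whose axes are the flange's). Camera axes: x right, y down, z forward; pixel columns grow to the right and rows downward; lengths in m; the calibration is good to about 2 mm. A picture is of the moment at which its call begins: read the wrist's pose just before it.
- sign_off(): hands the job in; it is judged then, once.
Trained networks look in the newest picture that a camera, given by its name, has taken for a name from the list of things; names that differ only in an ending like _2 or _b are one class to them, and where a whole thing is asked for, a point or a joint stands for the part that bears it (a point fixed in the world has none). Each returns a list of dicts, best first, with "score" (0 to 1); they miss things now and then, are a little off and sometimes report something else, mostly with a low value. They report only what shows in the picture. A call takes as long as a camera call. They do not tell look-alikes from the thing itself.
- viewer.look_for(thing, camera): "bbox" ([left, top, width, height] in pixels, round what is visible of it).
- viewer.spot_point(thing, camera): "at" ([column, row] in pixels: a listed point, or the origin of a listed thing).
The state is a dict: "time_s": time; "joint_pos": joint angles; "joint_velocities": joint speeds; "joint_efforts": joint torques, N m; "tcp_pos": TCP position; "orientation": TCP orientation; "wrist_force": force on the tool from outside, world axes, zero at the start; "moment": the same for the moment, N m; "gripper_width": finger opening in m; "finger_force": force on a finger pad.
Only numpy, scipy, OpenCV 4.12 (cv2) and the standard library are available. Lean on these libraries where they do the work, as an engineer would, in place of code of your own. Each camera call takes 0.05 s, during which the arm holds its last target. There are 200 camera calls.

## Task

The rinsed steel sample cups on the drying plate and the bench are dry. First switch the plate off by turning its timer, the larger knob nearer the robot, back to its zero stop; then nest every cup onto the one standing in the steel tray, so that they form one upright, fully seated stack there, and close the top cup with the knobbed steel lid. Leave the thermostat knob as it is set and the other glassware, bottles and tongs where they are.

Things in the scene. Friction and masses are not known exactly. Their poses are not given: they have to be found in the camera images.
- cup0: steel stacking cup in the tray, foot of the stack. 80 mm tall, foot 44 mm across, tapering out to 57 mm at a shoulder 52 mm up, then a straight band 68 mm across (2.5 mm wall) to the rim. A nested cup drops in until its shoulder rests on the rim below: it then stands 28 mm higher, its whole band outside, 1 mm side play. 110 g. Origin: centre of the foot's underside, z to the mouth.
- cup1: cup identical to cup0, same origin; if present, it starts upright on the drying plate
- cup2: cup identical to cup0, same origin; if present, it starts upright on the drying plate
- cup3: cup identical to cup0, same origin; if present, it starts upright on the drying plate
- cup4: cup identical to cup0, same origin; if present, it starts upright on the drying plate
- cup5: cup identical to cup0, same origin; if present, it starts upright on the bench between plate and tray
- cup6: cup identical to cup0, same origin; if present, it starts upright on the bench between plate and tray
- lid: round steel lid lying on the bench, knob up: plug 54 mm across, 6 mm high; flange 72 mm across from 6 to 10 mm; round knob 22 mm across from 16 to 42 mm, on a 16 mm neck. The plug drops into a cup's mouth (3 mm side play), the flange rests on the rim: its origin is then 74 mm above that cup's. 90 g. Origin: centre of the underside, z up.
- tray: shallow square steel tray, fixed on the bench, 200 x 200 mm, walls 25 mm high and 3 mm thick. Origin: centre of its underside; the inner floor lies 3 mm above.
- plate: drying plate, fixed: low grey cabinet, 240 mm along its x (away from the robot), 400 mm along y (leftward). Origin: centre of the underside. Aluminium plate on top, 60 mm above the bench, y -92 to 192 mm. Blue control deck, 55 mm high, at the right end (y -195 to -105 mm) with two black knobs at y -150 mm: timer at x -60 mm, thermostat at x +60 mm.
- timer (a joint): angle of the timer knob (the one nearer the robot): 0 at its hard zero (off) stop, growing clockwise seen from above to 4.7 rad; stays where left, turned by 0.04 Nm. A 50 mm disc with an upright bar grip 50 mm long, 14 mm thick, 67 to 99 mm above the bench. At 0 the bar's white-marked end points along the plate's +x, to the longest white dial mark.
- timer_axis (a point): point on the timer knob's axis at the top of its bar grip; its x axis is the plate's and does not turn with the knob
- thermostat_mark (a point): white-marked end of the thermostat knob's bar, at its top: the smaller, similar knob (40 mm bar) 120 mm beyond the timer, to be left as it is set
- beaker: glass beaker, straight sided, 76 mm across the rim, 95 mm tall; a bystander, to be left alone. Origin: centre of its underside.
- oil_bottle: closed amber bottle, 60 mm diameter, 140 mm tall; a bystander, to be left alone. Origin: centre of its underside.
- sample_jar: closed amber sample jar, 52 mm diameter, 85 mm tall; a bystander, to be left alone. Origin: centre of its underside.
- measuring_cylinder: glass measuring cylinder, 28 mm diameter on a 64 mm foot, 180 mm tall; a bystander, to be left alone. Origin: centre of its underside.
- wash_bottle: white wash bottle, 64 mm diameter, 142 mm tall, with a thin red spout; a bystander, to be left alone. Origin: centre of its underside.
- tongs: steel tongs lying on the bench, 170 x 28 mm, 10 mm high; a bystander, to be left alone. Origin: centre of its underside.
There are look-alikes about, which are no part of the job. Leave any blue or purple look-alike of the lid alone.

How it is judged:
On the way, in this order (a step that is already met when the one before it is completed fails the run):
1. the timer is back at its zero stop, before any cup is nested (value of joint timer below 0.07 rad and horizontal distance between each of cup1, cup2, cup3, cup4, cup5, cup6 and cup0 above 0.03 m), for 0.2 s.
2. every cup present is nested, upright and seated, on the cup in the tray (x of cup0 in the frame of tray between -0.075 and 0.075 m and y of cup0 in the frame of tray between -0.075 and 0.075 m and z of cup0 in the frame of tray below 0.01 m and angle between each of cup0, cup1, cup2, cup3, cup4, cup5, cup6's own z axis and vertical below 0.09 rad and horizontal distance between each of cup1, cup2, cup3, cup4, cup5, cup6 and cup0 below 0.007 m and z of cup1 in the frame of cup0 between 0.022 and 0.176 m and z of cup2 in the frame of cup0 between 0.022 and 0.176 m and z of cup3 in the frame of cup0 between 0.022 and 0.176 m and z of cup4 in the frame of cup0 between 0.022 and 0.176 m and z of cup5 in the frame of cup0 between 0.022 and 0.176 m and z of cup6 in the frame of cup0 between 0.022 and 0.176 m), for 0.2 s.
At the end, for the whole second after the job is handed in: The timer stands at its zero stop (within 0.07 rad); every cup present stands upright (within 5 degrees) in one stack on the first cup in the tray, axes within 7 mm, shoulders down on the rims; the lid sits level on the top cup, within 9 mm of the stack's axis; all at rest and released (all of step 2 and value of joint timer below 0.07 rad and angle between lid's own z axis and vertical below 0.09 rad and horizontal distance between lid and cup0 below 0.009 m and linear speed of each of lid, cup0, cup1, cup2, cup3, cup4, cup5, cup6 below 0.02 m/s and z of lid in the frame of cup0 between 0.067 and 0.25 m and z of lid in the frame of cup1 above 0.067 m and z of lid in the frame of cup2 above 0.067 m and z of lid in the frame of cup3 above 0.067 m and z of lid in the frame of cup4 above 0.067 m and z of lid in the frame of cup5 above 0.067 m and z of lid in the frame of cup6 above 0.067 m); the robot touches nothing.
It fails at once if a bystander is shifted more than 40 mm or knocked over (distance of any of beaker, oil_bottle, sample_jar, measuring_cylinder, wash_bottle, tongs from where it was at the start of the episode above 0.04 m or angle between any of beaker, oil_bottle, sample_jar, measuring_cylinder, wash_bottle, tongs's own z axis and vertical above 0.6 rad).
It fails at once if the thermostat knob is turned away from its setting (distance of thermostat_mark from where it was at the start of the episode above 0.006 m).
Of cup1, cup2, cup3, cup4, cup5, cup6 only 4 to 6 are there at a start; the rules pass over those that are not, and their reading is None.
At some moment in a run one of lid may be knocked a few centimetres aside while the robot is not near it.
Once in a run the grip may slacken for a moment while it holds something.
It also fails if it takes over 210 s, if anything falls off the work surface, if the arm or the gripper's body presses on something with over 40 N, if the wrist force passes 120 N, or if a joint passes its speed limit or range.

## Working session

There is one attempt and no reset: what is moved stays moved. The work goes in short steps, Python scripts to look and compute and a tool call to move; the robot and the scene stay as the last step left them, time stands still between calls to the robot, and variables do not carry over. Pictures are saved under pics/ and viewed, at most 14 in all, crops included, and the job is handed in when it is done.

Besides the shell and the picture viewer there is one more tool, called after "Request:" as name(argument=value, ...), one argument or row to a line, values as JSON. arm_command: Moves the arm, as the interface text tells. Its arguments: {"type":"object","properties":{"targets":{"type":"array","items":{"type":"object","properties":{"x":{"type":"number"},"y":{"type":"number"},"z":{"type":"number"},"rx":{"type":"number"},"ry":{"type":"number"},"rz":{"type":"number"},"jaw":{"type":"number"}}}}},"required":["targets"]}

```bash
mkdir -p pics
cat > h.py <<'E'
import numpy as np, cv2
from scipy.spatial.transform import Rotation as R
from bench import sensors, viewer, sign_off
def grab(n):
    o=sensors.get_obs(); f=viewer.grab_frame(n)
    if n=='wrist':
        H=np.array(f['hand_eye']); q=o['orientation']
        T=np.eye(4); T[:3,:3]=R.from_quat([q[1],q[2],q[3],q[0]]).as_matrix(); T[:3,3]=o['tcp_pos']
        f['T']=T@H
    else:
        T=np.eye(4); r=cv2.Rodrigues(np.array(f['rvec'],float))[0]; T[:3,:3]=r.T; T[:3,3]=-r.T@np.array(f['tvec']).ravel(); f['T']=T
    return f
def cloud(f):
    z=f['range_z']; v,u=np.mgrid[:z.shape[0],:z.shape[1]]
    P=np.stack([(u-f['cx'])/f['fx']*z,(v-f['cy'])/f['fy']*z,z],-1)
    W=P@f['T'][:3,:3].T+f['T'][:3,3]; W[z<=0]=np.nan
    return W
def ray(f,px,h):
    d=f['T'][:3,:3]@np.array([(px[0]-f['cx'])/f['fx'],(px[1]-f['cy'])/f['fy'],1]); o=f['T'][:3,3]
    return o+d*(h-o[2])/d[2]
E
python3 - <<'E'
from h import *
F={n:grab(n) for n in('scene','side')}
for n,f in F.items():
    cv2.imwrite(f'pics/{n}0.png',f['image']); print(n,f['T'][:3,3].round(3),f['fx'])
    for t in 'cup0 cup1 cup5 lid tray plate timer timer_axis thermostat_mark beaker oil_bottle sample_jar measuring_cylinder wash_bottle tongs'.split():
        for k in ([viewer.look_for,viewer.spot_point]):
            print(t,[(round(d['score'],2),np.round(d.get('bbox',d.get('at'))).astype(int).tolist()) for d in k(t,n)][:8])
o=sensors.get_obs(); print(o)
E
```

```text
scene [1.192 0.347 0.714] 370.92302408020237
cup0 [(0.94, [403, 216, 35, 37]), (0.84, [339, 198, 28, 33]), (0.77, [384, 243, 40, 46]), (0.73, [223, 165, 24, 33]), (0.6, [326, 226, 35, 46]), (0.6, [176, 215, 32, 30]), (0.55, [145, 159, 20, 32])]
cup0 [(0.93, [237, 194]), (0.9, [412, 251]), (0.9, [393, 280]), (0.88, [158, 187]), (0.78, [194, 244]), (0.68, [336, 264]), (0.67, [349, 233]), (0.66, [193, 151])]
cup1 [(0.94, [403, 216, 35, 37]), (0.84, [339, 198, 28, 33]), (0.77, [384, 243, 40, 46]), (0.73, [223, 165, 24, 33]), (0.6, [326, 226, 35, 46]), (0.6, [176, 215, 32, 30]), (0.55, [145, 159, 20, 32])]
cup1 [(0.93, [237, 194]), (0.9, [412, 251]), (0.9, [393, 280]), (0.88, [158, 187]), (0.78, [194, 244]), (0.68, [336, 264]), (0.67, [349, 233]), (0.66, [193, 151])]
cup5 [(0.94, [403, 216, 35, 37]), (0.84, [339, 198, 28, 33]), (0.77, [384, 243, 40, 46]), (0.73, [223, 165, 24, 33]), (0.6, [326, 226, 35, 46]), (0.6, [176, 215, 32, 30]), (0.55, [145, 159, 20, 32])]
cup5 [(0.93, [237, 194]), (0.9, [412, 251]), (0.9, [393, 280]), (0.88, [158, 187]), (0.78, [194, 244]), (0.68, [336, 264]), (0.67, [349, 233]), (0.66, [193, 151])]
lid [(0.76, [231, 140, 15, 16]), (0.73, [310, 188, 26, 20]), (0.69, [201, 201, 23, 20])]
lid [(0.77, [237, 151]), (0.61, [325, 202]), (0.56, [211, 215]), (0.31, [193, 244])]
tray [(0.7, [105, 169, 101, 50])]
tray [(0.81, [155, 196]), (0.37, [152, 240])]
plate [(0.56, [249, 194, 190, 135])]
plate [(0.56, [341, 259])]
timer [(0.76, [291, 196, 17, 22]), (0.29, [203, 221, 28, 67])]Traceback (most recent call last):
  File "<stdin>", line 7, in <module>
ValueError: it knows: beaker, cup, lid, measuring_cylinder, oil_bottle, plate, sample_jar, thermostat_mark, timer_axis, tongs, tray, wash_bottle
```

View pics/scene0.png

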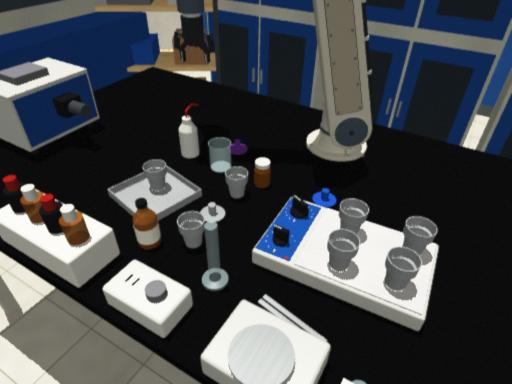

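The scene view shows cup0 in the tray at (156,175). There are four cups on the plate, at (352,215), (343,250), (418,235) and (402,268), and two on the bench, at (237,182) and (192,230). Three things look like lids. The grey one at (212,213) is the steel lid; the blue one at (324,198) and the purple one at (238,147) are the look-alikes to leave alone.

Run:
```python
from h import *
hs=dict(cup=0,lid=0,tray=0,plate=0,timer_axis=.099,thermostat_mark=.095,beaker=0,oil_bottle=0,sample_jar=0,measuring_cylinder=0,wash_bottle=0,tongs=0)
for n in('scene','side'):
    f=grab(n); W=cloud(f); np.save(n+'.npy',W); cv2.imwrite(f'pics/{n}0.png',f['image']); print(n,f['T'][:3,3].round(3))
    for t,h in hs.items():
        for d in viewer.spot_point(t,n):
            if d['score']<.3: continue
            print(t,round(d['score'],2),np.round(d['at']).astype(int),[ray(f,d['at'],x)[:2].round(3).tolist() for x in ([0,.003,.06] if t=='cup' else [h])])
    # rim-based cups: points with height near rims
    for lo,hi in((.07,.083),(.13,.143)):
        m=((W[...,2]>lo)&(W[...,2]<hi)).astype(np.uint8)
        k,l,s,c=cv2.connectedComponentsWithStats(m)
        for i in range(1,k):
            if s[i,4]>25:
                P=W[l==i]; print(lo,s[i,:4],P.min(0).round(3)[:2],P.max(0).round(3)[:2])
    c=f['image'][180:235,180:345] if n=='scene' else None
    if c is not None: cv2.imwrite('pics/crop0.png',cv2.resize(c,None,fx=4,fy=4,interpolation=cv2.INTER_CUBIC))
o=sensors.get_obs(); print(o['orientation'],o['tcp_pos'],o['gripper_width'],viewer.grab_frame('wrist')['hand_eye'])
```

```text
scene [1.192 0.347 0.714]
cup 0.98 [158 186] [[0.542, -0.384], [0.545, -0.381], [0.597, -0.322]]
cup 0.98 [413 250] [[0.399, 0.368], [0.403, 0.368], [0.466, 0.366]]
cup 0.92 [394 280] [[0.525, 0.351], [0.528, 0.351], [0.581, 0.351]]
cup 0.92 [195 245] [[0.683, -0.127], [0.685, -0.125], [0.725, -0.087]]
cup 0.79 [239 194] [[0.44, -0.146], [0.443, -0.144], [0.503, -0.104]]
cup 0.7 [347 228] [[0.411, 0.193], [0.414, 0.194], [0.477, 0.206]]
cup 0.6 [337 261] [[0.541, 0.211], [0.543, 0.212], [0.595, 0.223]]
lid 0.85 [322 201] [[0.338, 0.086]]
lid 0.84 [212 217] [[0.572, -0.155]]
lid 0.54 [239 150] [[0.225, -0.286]]
tray 0.85 [154 197] [[0.59, -0.357]]
tray 0.42 [217 281] [[0.749, -0.01]]
tray 0.36 [341 262] [[0.54, 0.222]]
plate 0.64 [342 263] [[0.54, 0.226]]
timer_axis 0.88 [303 196] [[0.461, 0.071]]
thermostat_mark 0.52 [274 225] [[0.598, 0.056]]
beaker 0.61 [220 169] [[0.359, -0.275]]
oil_bottle 0.87 [148 241] [[0.736, -0.244]]
sample_jar 0.6 [264 184] [[0.355, -0.106]]
measuring_cylinder 0.74 [215 279] [[0.746, -0.019]]
wash_bottle 0.69 [192 152] [[0.323, -0.422]]
tongs 0.9 [293 321] 
[... 5291 characters left out ...]
13 [152 174  12   7] [ 0.735 -0.018] [0.759 0.001]
0.13 [394 213 118  43] [-0.079  0.021] [0.177 0.14 ]
0.13 [169 243  35  30] [0.568 0.194] [0.636 0.265]
0.13 [228 244  35  30] [0.451 0.178] [0.52  0.248]
0.13 [155 294  39  37] [0.553 0.32 ] [0.622 0.39 ]
0.13 [220 308  40  39] [0.435 0.33 ] [0.503 0.399]
[ 1.05391370e-05 -1.17100733e-01  9.93120042e-01 -1.62928766e-05] [ 0.12796629 -0.53491327  0.23929867] 0.08525522703336702 [[ 4.41285820e-04 -9.59078162e-01 -2.83141103e-01  7.07177291e-02]
 [ 9.99999897e-01  3.94222139e-04  2.23195887e-04 -2.22333772e-04]
 [-1.02441810e-04 -2.83141173e-01  9.59078238e-01 -1.35187487e-01]
 [ 0.00000000e+00  0.00000000e+00  0.00000000e+00  1.00000000e+00]]
```

View pics/side0.png

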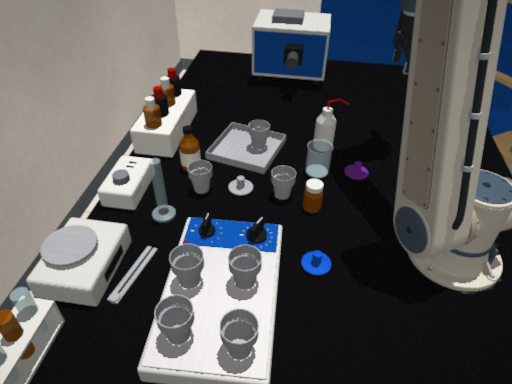

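View pics/crop0.png

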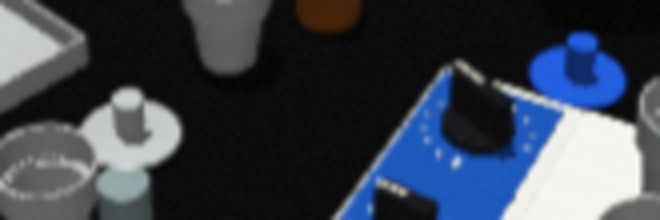

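The crop confirms it: the grey steel lid is at scene (212,213) and side (241,187), and the blue and purple ones stay where they are. In the side view the timer is the nearer, larger knob at (257,232), and the bystanders are clear of my path. Next I go above the timer with the tool squared to the world axes.

Request:
arm_command(
  targets=[
    {"rz": 0.0374, "jaw": 1},
    {"rz": 0.0374, "jaw": 1},
    {"x": -0.19, "y": 0.34, "jaw": 1},
    {"x": -0.19, "y": 0.34, "jaw": 1},
    {"x": -0.19, "y": 0.34, "jaw": 1},
  ],
)

```text
$.targets[0]: bad value
```

Request:
arm_command(
  targets=[
    {"x": -0.19, "y": 0.34, "jaw": 1},
    {"x": -0.19, "y": 0.34, "jaw": 1},
    {"x": -0.19, "y": 0.34, "jaw": 1},
    {"x": -0.19, "y": 0.34, "jaw": 1},
    {"x": -0.19, "y": 0.34, "jaw": 1},
  ],
)

```text
$.targets[0]: bad value
```

Request:
arm_command(
  targets=[
    {"x": -0.19, "y": 0.34, "jaw": 1},
    {"x": -0.19, "y": 0.34, "jaw": 1},
    {"x": -0.19, "y": 0.34, "jaw": 1},
    {"x": -0.19, "y": 0.34, "jaw": 1},
    {"x": -0.19, "y": 0.34, "jaw": 1},
  ],
)

```text
$.targets[0]: bad value
```

Request:
arm_command(
  targets=[
    {"x": -0.19, "y": 0.34, "jaw": 1},
    {"x": -0.19, "y": 0.34, "jaw": 1},
    {"x": -0.19, "y": 0.34, "jaw": 1},
    {"x": -0.19, "y": 0.34, "jaw": 1},
    {"jaw": 1},
  ],
)

```text
$.targets[0]: bad value
```

Request:
arm_command(
  targets=[
    {"x": 0, "y": 0, "z": 0, "rx": 0, "ry": 0, "rz": 0.0374, "jaw": 1},
    {"x": 0, "y": 0, "z": 0, "rx": 0, "ry": 0, "rz": 0.0374, "jaw": 1},
    {"x": -0.19, "y": 0.34, "z": 0, "rx": 0, "ry": 0, "rz": 0, "jaw": 1},
    {"x": -0.19, "y": 0.34, "z": 0, "rx": 0, "ry": 0, "rz": 0, "jaw": 1},
    {"x": -0.19, "y": 0.34, "z": 0, "rx": 0, "ry": 0, "rz": 0, "jaw": 1},
  ],
)

```text
time_s: 2.52
tcp_pos: [0.1851, -0.4319, 0.2388]
orientation: [-0.0, 0.001, 1.0, 0.0]
wrist_force: [1.6, 0.2, 0.4]
gripper_width: 0.0853
finger_force: 0.0
```

Request:
arm_command(
  targets=[
    {"x": -0.19, "y": 0.34, "z": 0, "rx": 0, "ry": 0, "rz": 0, "jaw": 1},
    {"x": -0.19, "y": 0.34, "z": 0, "rx": 0, "ry": 0, "rz": 0, "jaw": 1},
    {"x": -0.19, "y": 0.34, "z": 0, "rx": 0, "ry": 0, "rz": 0, "jaw": 1},
    {"x": -0.19, "y": 0.34, "z": 0, "rx": 0, "ry": 0, "rz": 0, "jaw": 1},
    {"x": -0.19, "y": 0.34, "z": 0, "rx": 0, "ry": 0, "rz": 0, "jaw": 1},
  ],
)

```text
time_s: 2.93
tcp_pos: [0.2804, -0.2613, 0.2396]
orientation: [0.0, 0.0, 1.0, -0.0]
wrist_force: [1.5, -0.4, -0.7]
gripper_width: 0.0857
finger_force: 0.0
```

Request:
arm_command(
  targets=[
    {"x": -0.19, "y": 0.34, "z": 0, "rx": 0, "ry": 0, "rz": 0, "jaw": 1},
    {"x": -0.19, "y": 0.34, "z": 0, "rx": 0, "ry": 0, "rz": 0, "jaw": 1},
    {"x": -0.19, "y": 0.34, "z": 0, "rx": 0, "ry": 0, "rz": 0, "jaw": 1},
    {"x": -0.19, "y": 0.34, "z": 0, "rx": 0, "ry": 0, "rz": 0, "jaw": 1},
    {"x": -0.19, "y": 0.34, "z": 0, "rx": 0, "ry": 0, "rz": 0, "jaw": 1},
  ],
)

```text
time_s: 3.35
tcp_pos: [0.3755, -0.091, 0.2398]
orientation: [0.001, -0.0, 1.0, 0.0]
wrist_force: [1.2, -0.1, 0.0]
gripper_width: 0.0854
finger_force: 0.0
```

Request:
arm_command(
  targets=[
    {"x": -0.19, "y": 0.34, "z": 0, "rx": 0, "ry": 0, "rz": 0, "jaw": 1},
    {"x": -0.19, "y": 0.34, "z": 0, "rx": 0, "ry": 0, "rz": 0, "jaw": 1},
    {"x": -0.19, "y": 0.34, "z": 0, "rx": 0, "ry": 0, "rz": 0, "jaw": 1},
    {"x": -0.19, "y": 0.34, "z": 0, "rx": 0, "ry": 0, "rz": 0, "jaw": 1},
    {"x": 0, "y": 0, "z": 0, "rx": 0, "ry": 0, "rz": 0, "jaw": 1},
  ],
)

```text
time_s: 3.77
tcp_pos: [0.4533, 0.0476, 0.2384]
orientation: [-0.0, -0.002, 1.0, 0.0]
wrist_force: [0.7, -0.5, 0.1]
gripper_width: 0.0856
finger_force: 0.0
```

Run:
```python
from h import *
f=grab('wrist'); W=cloud(f); o=sensors.get_obs(); print(o['tcp_pos'],o['joint_pos'])
cv2.imwrite('pics/w1.png',f['image'])
for t in('timer_axis','thermostat_mark'):
    for d in viewer.spot_point(t,'wrist'): print(t,d['score'],np.round(d['at']),ray(f,d['at'],.099).round(4))
m=((W[...,2]>.085)&(W[...,2]<.105)).astype(np.uint8)
k,l,s,c=cv2.connectedComponentsWithStats(m)
for i in range(1,k):
    if s[i,4]>60:
        P=W[l==i]; r=cv2.minAreaRect((P[:,:2]*1000).astype(np.float32)); print(s[i],r,P[:,2].max())
# plate orientation: top of plate
m=(abs(W[...,2]-.055)<.003); P=W[m]; print('deck',cv2.minAreaRect((P[:,:2]*1000).astype(np.float32)))
```

```text
[0.45205979 0.04552774 0.23854342] [ 4.46923921e-01  6.54698387e-02 -1.23037332e-01 -2.26130373e-04
 -1.38348504e+00 -2.01434419e+00]
timer_axis 0.87 [279. 217.] [0.4859 0.0732 0.099 ]
timer_axis 0.69 [ 87. 157.] [ 0.4287 -0.1037  0.099 ]
timer_axis 0.39 [385. 228.] [0.4972 0.1778 0.099 ]
timer_axis 0.17 [262. 319.] [0.6035 0.0592 0.099 ]
thermostat_mark 0.9 [266. 318.] [0.6025 0.0626 0.099 ]
[  45   47   53   55 1716] ((357.5318603515625, -113.62841033935547), (45.14200210571289, 44.66728591918945), 84.16291809082031) 0.08812670204637824
[390 190  35  37 297] ((475.86480712890625, 196.09388732910156), (16.703516006469727, 45.593162536621094), 56.33287048339844) 0.10357697075642824
[254 196  50  33 849] ((483.48675537109375, 72.6677474975586), (50.781333923339844, 14.475207328796387), 66.82953643798828) 0.10167205479818509
[410 200  44  46 875] ((494.5506591796875, 224.96568298339844), (23.3073787689209, 50.8690299987793), 57.8880729675293) 0.10497763223447998
[417 292  20   9  67] ((578.1651000976562, 236.4446563720703), (14.952165603637695, 3.941714286804199), 76.65644836425781) 0.1040990624394828
[506 292   6  24 102] ((590.892333984375, 330.2738952636719), (25.937036514282227, 5.0779595375061035), 5.3755950927734375) 0.09512559629513873
[262 305  38  20 666] ((602.8391723632812, 78.85488891601562), (40.665321350097656, 14.739790916442871), 86.84309387207031) 0.10187145494253824
deck ((502.8167419433594, 51.279296875), (390.7557678222656, 592.9696655273438), 9.444384574890137)
```

View pics/w1.png

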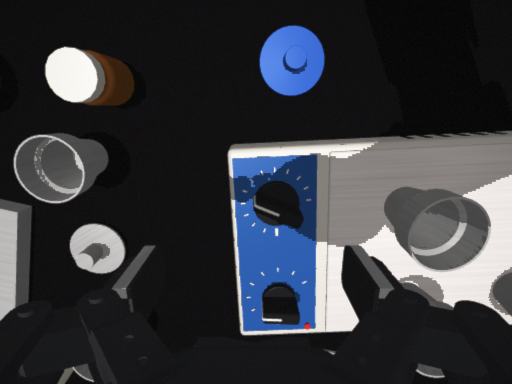

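The wrist view shows the timer bar running from (254,204) to (300,222), with its white-marked end at the left, (256,206). The longest dial mark is at (277,232). The knob has to turn about 116° anticlockwise, and I'll grip it across the bar.

Request:
arm_command(
  targets=[
    {"x": -0.31, "y": 0.27, "z": 0, "rx": 0, "ry": 0, "rz": 0, "jaw": 0.6},
    {"x": 0, "y": 0, "z": 0, "rx": 0, "ry": 0, "rz": -0.037, "jaw": 0.6},
    {"x": 0, "y": 0, "z": 0, "rx": 0, "ry": 0, "rz": -0.037, "jaw": 0.6},
    {"x": 0, "y": 0, "z": 0, "rx": 0, "ry": 0, "rz": -0.037, "jaw": 0.6},
    {"x": 0, "y": 0, "z": 0, "rx": 0, "ry": 0, "rz": -0.037, "jaw": 0.6},
  ],
)

```text
time_s: 4.33
tcp_pos: [0.4818, 0.0688, 0.2396]
orientation: [0.0, -0.232, 0.973, -0.0]
wrist_force: [0.0, 0.1, -1.1]
gripper_width: 0.0508
finger_force: 0.0
```

Request:
arm_command(
  targets=[
    {"x": 0, "y": 0, "z": 0, "rx": 0, "ry": 0, "rz": -0.037, "jaw": 0.6},
    {"x": 0, "y": 0, "z": 0, "rx": 0, "ry": 0, "rz": -0.037, "jaw": 0.6},
    {"x": 0, "y": 0, "z": 0, "rx": 0, "ry": 0, "rz": -0.037, "jaw": 0.6},
    {"x": 0, "y": 0, "z": 0, "rx": 0, "ry": 0, "rz": -0.037, "jaw": 0.6},
    {"x": 0, "y": 0, "z": 0, "rx": 0, "ry": 0, "rz": -0.037, "jaw": 0.6},
  ],
)

```text
time_s: 4.75
tcp_pos: [0.4817, 0.0686, 0.2398]
orientation: [0.0, -0.501, 0.865, -0.0]
wrist_force: [-0.8, 0.4, -0.5]
gripper_width: 0.0511
finger_force: 0.0
```

Request:
arm_command(
  targets=[
    {"x": 0, "y": 0, "z": 0, "rx": 0, "ry": 0, "rz": -0.037, "jaw": 0.6},
    {"x": 0, "y": 0, "z": 0, "rx": 0, "ry": 0, "rz": 0, "jaw": 0.6},
    {"x": 0, "y": 0, "z": 0.38, "rx": 0, "ry": 0, "rz": 0, "jaw": 0.6},
    {"x": 0, "y": 0, "z": 0, "rx": 0, "ry": 0, "rz": 0, "jaw": 0.6},
  ],
)

```text
time_s: 5.08
tcp_pos: [0.4777, 0.0684, 0.1956]
orientation: [-0.005, -0.546, 0.837, 0.002]
wrist_force: [-1.9, 0.1, -2.6]
gripper_width: 0.0509
finger_force: 0.0
```

Request:
arm_command(
  targets=[
    {"x": -0.045, "y": 0, "z": 0.37, "rx": 0, "ry": 0, "rz": 0, "jaw": 0.6},
    {"x": 0, "y": 0, "z": 0.37, "rx": 0, "ry": 0, "rz": 0, "jaw": 0.6},
    {"x": 0, "y": 0, "z": 0.37, "rx": 0, "ry": 0, "rz": 0, "jaw": 0.6},
    {"x": 0, "y": 0, "z": 0, "rx": 0, "ry": 0, "rz": 0, "jaw": 0.6},
    {"x": 0, "y": 0, "z": 0, "rx": 0, "ry": 0, "rz": 0, "jaw": 0.6},
  ],
)

```text
time_s: 5.5
tcp_pos: [0.4836, 0.0733, 0.0908]
orientation: [-0.001, -0.548, 0.836, -0.0]
wrist_force: [0.7, -0.5, 1.5]
gripper_width: 0.0511
finger_force: 0.0
```

Request:
arm_command(
  targets=[
    {"x": 0, "y": 0, "z": 0, "rx": 0, "ry": 0, "rz": 0, "jaw": 0},
    {"x": 0, "y": 0, "z": 0, "rx": 0, "ry": 0, "rz": 0, "jaw": 0},
    {"x": 0, "y": 0, "z": 0, "rx": 0, "ry": 0, "rz": 0, "jaw": 0},
    {"x": 0, "y": 0, "z": 0, "rx": 0, "ry": 0, "rz": 0, "jaw": 0},
    {"x": 0, "y": 0, "z": 0, "rx": 0, "ry": 0, "rz": 0, "jaw": 0},
  ],
)

```text
time_s: 5.92
tcp_pos: [0.4841, 0.0753, 0.0929]
orientation: [0.002, -0.549, 0.836, 0.001]
wrist_force: [-8.1, 3.8, 10.7]
gripper_width: 0.0127
finger_force: 59.2
```

Request:
arm_command(
  targets=[
    {"x": 0, "y": 0, "z": 0, "rx": 0, "ry": 0, "rz": -0.037, "jaw": 0},
    {"x": 0, "y": 0, "z": 0, "rx": 0, "ry": 0, "rz": -0.037, "jaw": 0},
    {"x": 0, "y": 0, "z": 0, "rx": 0, "ry": 0, "rz": -0.037, "jaw": 0},
    {"x": 0, "y": 0, "z": 0, "rx": 0, "ry": 0, "rz": -0.037, "jaw": 0},
    {"x": 0, "y": 0, "z": 0, "rx": 0, "ry": 0, "rz": -0.037, "jaw": 0},
  ],
)

```text
time_s: 6.33
tcp_pos: [0.4827, 0.0755, 0.0928]
orientation: [-0.001, 0.767, -0.642, -0.001]
wrist_force: [-13.4, 6.3, 16.8]
gripper_width: 0.0125
finger_force: 59.9
```

Request:
arm_command(
  targets=[
    {"x": 0, "y": 0, "z": 0, "rx": 0, "ry": 0, "rz": -0.037, "jaw": 0},
    {"x": 0, "y": 0, "z": 0, "rx": 0, "ry": 0, "rz": -0.037, "jaw": 0},
    {"x": 0, "y": 0, "z": 0, "rx": 0, "ry": 0, "rz": -0.037, "jaw": 0},
    {"x": 0, "y": 0, "z": 0, "rx": 0, "ry": 0, "rz": -0.037, "jaw": 0},
    {"x": 0, "y": 0, "z": 0, "rx": 0, "ry": 0, "rz": -0.037, "jaw": 0},
  ],
)

```text
time_s: 6.75
tcp_pos: [0.4813, 0.0749, 0.0928]
orientation: [-0.0, 0.919, -0.395, -0.002]
wrist_force: [-18.4, 4.8, 20.9]
gripper_width: 0.0126
finger_force: 60.5
```

Request:
arm_command(
  targets=[
    {"x": 0, "y": 0, "z": 0, "rx": 0, "ry": 0, "rz": -0.037, "jaw": 0},
    {"x": 0, "y": 0, "z": 0, "rx": 0, "ry": 0, "rz": -0.037, "jaw": 0},
    {"x": 0, "y": 0, "z": 0, "rx": 0, "ry": 0, "rz": -0.037, "jaw": 0},
    {"x": 0, "y": 0, "z": 0, "rx": 0, "ry": 0, "rz": -0.037, "jaw": 0},
    {"x": 0, "y": 0, "z": 0, "rx": 0, "ry": 0, "rz": -0.037, "jaw": 0},
  ],
)

```text
time_s: 7.17
tcp_pos: [0.4805, 0.0737, 0.0928]
orientation: [0.0, 0.993, -0.115, -0.003]
wrist_force: [-18.9, 1.5, 22.4]
gripper_width: 0.0124
finger_force: 60.8
```

```bash
python3 -c "
from h import *
o=sensors.get_obs(); print(o['moment'],o['wrist_force'],o['joint_pos'],o['orientation'],o['tcp_pos'])"
```

```text
[ 0.41293643  6.96043332 -0.03353408] [-18.93792519   1.53676542  22.35390148] [ 0.4739033   0.23291901 -0.31166874 -0.00228189 -1.03091987  0.86738793] [ 4.95161449e-04  9.93352329e-01 -1.15085384e-01 -2.50179468e-03] [0.48048106 0.07368811 0.09280201]
```

Request:
arm_command(
  targets=[
    {"x": -0.03, "y": 0, "z": -0.05, "rx": 0, "ry": 0, "rz": 0, "jaw": 0},
    {"x": 0, "y": 0, "z": 0, "rx": 0, "ry": 0, "rz": -0.02, "jaw": 0},
    {"x": 0, "y": 0, "z": 0, "rx": 0, "ry": 0, "rz": -0.02, "jaw": 0},
    {"x": 0, "y": 0, "z": 0, "rx": 0, "ry": 0, "rz": -0.02, "jaw": 0},
    {"x": 0, "y": 0, "z": 0, "rx": 0, "ry": 0, "rz": -0.02, "jaw": 0},
  ],
)

```text
time_s: 7.58
tcp_pos: [0.4794, 0.0732, 0.0934]
orientation: [0.001, 1.0, 0.009, -0.002]
wrist_force: [5.0, -6.9, -17.8]
gripper_width: 0.0123
finger_force: 63.8
```

```bash
cat > s.py <<'E'
from h import *
o=sensors.get_obs(); q=o['orientation']; e=R.from_quat([q[1],q[2],q[3],q[0]]).as_matrix()
print('M',np.round(o['moment'],2),'F',np.round(o['wrist_force'],1),'j',np.round(o['joint_pos'],3),'xyaw',np.degrees(np.arctan2(e[1,0],e[0,0])).round(2),'p',np.round(o['tcp_pos'],4),o['gripper_width'],round(o['time_s'],1))
E
python3 s.py
```

```text
M [-2.41 -1.98 -0.04] F [  5.   -6.9 -17.8] j [ 4.760e-01  2.300e-01 -3.150e-01  1.000e-03 -1.031e+00  1.112e+00] xyaw 0.98 p [0.4794 0.0732 0.0934] 0.012271262974603807 7.6
```

Request:
arm_command(
  targets=[
    {"x": 0, "y": 0, "z": 0.03, "rx": 0, "ry": 0, "rz": -0.015, "jaw": 0},
    {"x": 0, "y": 0, "z": 0, "rx": 0, "ry": 0, "rz": -0.015, "jaw": 0},
    {"x": 0, "y": 0, "z": 0, "rx": 0, "ry": 0, "rz": -0.01, "jaw": 0},
    {"x": 0, "y": 0, "z": 0, "rx": 0, "ry": 0, "rz": 0, "jaw": 0},
  ],
)

```text
time_s: 7.92
tcp_pos: [0.4796, 0.073, 0.0933]
orientation: [0.001, 0.998, 0.069, -0.001]
wrist_force: [-3.2, -6.1, 3.7]
gripper_width: 0.0124
finger_force: 83.1
```

```bash
python3 s.py
```

```text
M [-2.16  1.49 -1.89] F [-3.2 -6.1  3.7] j [ 4.750e-01  2.290e-01 -3.160e-01  1.000e-03 -1.028e+00  1.233e+00] xyaw 7.9 p [0.4796 0.073  0.0933] 0.01242495756976836 7.9
```

Request:
arm_command(
  targets=[
    {"x": 0, "y": 0, "z": 0, "rx": 0, "ry": 0, "rz": 0, "jaw": 0.6},
    {"x": 0, "y": 0, "z": 0, "rx": 0, "ry": 0, "rz": 0, "jaw": 0.6},
    {"x": 0, "y": 0, "z": 0, "rx": 0, "ry": 0, "rz": 0, "jaw": 0.6},
    {"x": 0, "y": 0, "z": -0.3, "rx": 0, "ry": 0, "rz": 0, "jaw": 0.6},
    {"x": 0, "y": 0, "z": -0.3, "rx": 0, "ry": 0, "rz": 0, "jaw": 0.8},
  ],
)

```text
time_s: 8.33
tcp_pos: [0.4802, 0.0747, 0.1525]
orientation: [0.0, 0.997, 0.071, -0.001]
wrist_force: [1.3, -0.3, 1.2]
gripper_width: 0.0618
finger_force: 0.0
```

Request:
arm_command(
  targets=[
    {"x": 0, "y": 0, "z": -0.4, "rx": 0, "ry": 0, "rz": 0, "jaw": 1},
    {"x": 0, "y": 0, "z": -0.4, "rx": 0, "ry": 0, "rz": 0.022, "jaw": 1},
    {"x": 0, "y": 0, "z": 0, "rx": 0, "ry": 0, "rz": 0.022, "jaw": 1},
    {"x": 0, "y": 0, "z": 0, "rx": 0, "ry": 0, "rz": 0, "jaw": 1},
  ],
)

```text
time_s: 8.67
tcp_pos: [0.4826, 0.0758, 0.2358]
orientation: [-0.002, 1.0, 0.0, 0.004]
wrist_force: [-0.9, 0.3, 0.1]
gripper_width: 0.0854
finger_force: 0.0
```

```bash
python3 s.py
cat > cups.py <<'E'
from h import *
import sys
def rim(W,x,y,h,r0=.034,tol=.006,win=.06):
    # circle fit of rim points near predicted centre at height h
    P=W.reshape(-1,3); P=P[np.isfinite(P[:,0])]
    P=P[(abs(P[:,2]-h)<tol)&(np.hypot(P[:,0]-x,P[:,1]-y)<win)]
    if len(P)<20: return None
    from scipy.optimize import least_squares
    s=least_squares(lambda c:np.hypot(P[:,0]-c[0],P[:,1]-c[1])-c[2],[x,y,r0],loss='soft_l1',f_scale=.002)
    return s.x.round(4),len(P)
E
python3 - <<'E'
from cups import *
f=grab('wrist'); W=cloud(f); cv2.imwrite('pics/w2.png',f['image'])
m=((W[...,2]>.085)&(W[...,2]<.105)).astype(np.uint8)
k,l,s,c=cv2.connectedComponentsWithStats(m)
for i in range(1,k):
    if s[i,4]>200:
        P=W[l==i]; print(s[i],cv2.minAreaRect((P[:,:2]*1000).astype(np.float32)))
C={'c0':(.545,-.382,.083),'A':(.442,-.154,.08),'B':(.676,-.139,.08),'P1':(.485,.212,.14),'P2':(.602,.228,.14),'P3':(.468,.364,.14),'P4':(.588,.354,.14)}
for n in('scene','side'):
    W=cloud(grab(n))
    for k,c in C.items(): print(n,k,rim(W,*c))
    P=W.reshape(-1,3); P=P[np.isfinite(P[:,0])]; Q=P[(abs(P[:,2]-.04)<.006)&(np.hypot(P[:,0]-.566,P[:,1]+.16)<.035)]; print('lid knob',Q.min(0),Q.max(0),len(Q))
    print('flange',rim(W,.566,-.16,.010,.036,.003,.045))
E
```

```text
M [0.01 0.06 0.04] F [-0.9  0.3  0.1] j [ 0.478  0.129 -0.059  0.    -1.375  1.094] xyaw 0.05 p [0.4826 0.0758 0.2358] 0.085355336706913 8.7
[  29    9   45   70 1451] ((606.6539916992188, 241.76953125), (27.815093994140625, 52.01052474975586), 73.6868896484375)
[ 90  30  16  49 229] ((597.1134033203125, 208.57801818847656), (11.5984525680542, 39.44586181640625), 73.74549102783203)
[226  36  49  23 970] ((603.7566528320312, 78.52450561523438), (39.957061767578125, 14.596902847290039), 87.59814453125)
[248 158  17  54 791] ((484.7474365234375, 73.03131866455078), (49.94683837890625, 13.936076164245605), 2.893322467803955)
[ 74 160  49  53 935] ((480.73834228515625, 222.93882751464844), (51.56592559814453, 28.094980239868164), 28.401920318603516)
[411 278  38  30 653] ((364.4665222167969, -119.15538024902344), (45.8233642578125, 28.149499893188477), 51.5794792175293)
scene c0 (array([ 0.5453, -0.3819,  0.0333]), 116)
scene A (array([ 0.4428, -0.154 ,  0.0333]), 114)
scene B (array([ 0.6762, -0.1389,  0.033 ]), 144)
scene P1 (array([0.4854, 0.211 , 0.0331]), 155)
scene P2 (array([0.6016, 0.2281, 0.0331]), 196)
scene P3 (array([0.4685, 0.3634, 0.0331]), 183)
scene P4 (array([0.5879, 0.3533, 0.0332]), 217)
lid knob [ 0.55472954 -0.16796677  0.03403566] [ 0.57526499 -0.14695077  0.04476472] 50
flange (array([ 0.5604, -0.1591,  0.0266]), 232)
side c0 None
side A (array([ 0.4431, -0.1519,  0.033 ]), 112)
side B (array([ 0.6763, -0.1374,  0.0333]), 105)
side P1 (array([0.4856, 0.2132, 0.0331]), 205)
side P2 (array([0.6015, 0.2302, 0.0331]), 209)
side P3 (array([0.4686, 0.3653, 0.033 ]), 261)
side P4 (array([0.5877, 0.3554, 0.0331]), 261)
lid knob [ 0.55374602 -0.17097927  0.03422603] [ 0.57479324 -0.14513718  0.04555402] 47
flange (array([ 0.5664, -0.1571,  0.0257]), 213)
```

View pics/w2.png

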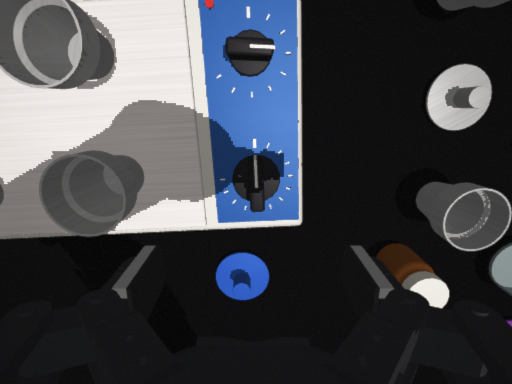

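The timer's white mark now points at the long dial mark (254,142), parallel to the plate's x axis, so it is at the zero stop; the thermostat has not moved. Next is bench cup A.

Request:
arm_command(
  targets=[
    {"x": -0.067, "y": 0.38, "z": 0, "rx": 0, "ry": 0, "rz": 0, "jaw": 1},
    {"x": -0.067, "y": 0.38, "z": 0, "rx": 0, "ry": 0, "rz": 0, "jaw": 1},
    {"x": -0.067, "y": 0.38, "z": 0, "rx": 0, "ry": 0, "rz": 0, "jaw": 1},
    {"x": -0.067, "y": 0.38, "z": 0, "rx": 0, "ry": 0, "rz": 0, "jaw": 1},
    {"x": -0.067, "y": 0.38, "z": 0, "rx": 0, "ry": 0, "rz": 0, "jaw": 1},
  ],
)

```text
time_s: 9.23
tcp_pos: [0.4468, -0.1167, 0.2312]
orientation: [0.0, 1.0, 0.003, -0.001]
wrist_force: [1.0, 0.2, -0.5]
gripper_width: 0.0855
finger_force: 0.0
```

Request:
arm_command(
  targets=[
    {"x": -0.067, "y": 0.38, "z": 0, "rx": 0, "ry": 0, "rz": 0, "jaw": 1},
    {"x": 0, "y": 0, "z": 0.36, "rx": 0, "ry": 0, "rz": 0, "jaw": 1},
    {"x": 0, "y": 0, "z": 0.36, "rx": 0, "ry": 0, "rz": 0, "jaw": 1},
    {"x": 0, "y": 0, "z": 0, "rx": 0, "ry": 0, "rz": 0, "jaw": 1},
    {"x": 0, "y": 0, "z": 0, "rx": 0, "ry": 0, "rz": 0, "jaw": 1},
  ],
)

```text
time_s: 9.65
tcp_pos: [0.4398, -0.1535, 0.1588]
orientation: [0.0, 1.0, 0.002, -0.003]
wrist_force: [0.3, -0.3, 1.9]
gripper_width: 0.0857
finger_force: 0.0
```

```bash
python3 s.py
python3 - <<'E'
from cups import *
f=grab('wrist'); W=cloud(f)
for k,c in {'A':(.443,-.153,.08),'B':(.676,-.139,.08)}.items(): print(k,rim(W,*c))
E
```

```text
M [-0.03 -0.11 -0.05] F [ 0.3 -0.3  1.9] j [ 0.002  0.135 -0.252  0.    -1.19   1.572] xyaw 0.22 p [ 0.4398 -0.1535  0.1588] 0.08565087827380409 9.7
A (array([ 0.4449, -0.1531,  0.0329]), 1245)
B None
```

Request:
arm_command(
  targets=[
    {"x": 0.037, "y": 0, "z": 0.35, "rx": 0, "ry": 0, "rz": 0, "jaw": 1},
    {"x": 0, "y": 0, "z": 0.35, "rx": 0, "ry": 0, "rz": 0, "jaw": 1},
    {"x": 0, "y": 0, "z": 0.34, "rx": 0, "ry": 0, "rz": 0, "jaw": 1},
    {"x": 0, "y": 0, "z": 0, "rx": 0, "ry": 0, "rz": 0, "jaw": 1},
    {"x": 0, "y": 0, "z": 0, "rx": 0, "ry": 0, "rz": 0, "jaw": 0},
  ],
)

```text
time_s: 10.12
tcp_pos: [0.4461, -0.1531, 0.0576]
orientation: [0.001, 1.0, 0.003, -0.0]
wrist_force: [-0.2, 0.2, 0.6]
gripper_width: 0.0755
finger_force: 0.0
```

Request:
arm_command(
  targets=[
    {"x": 0, "y": 0, "z": 0, "rx": 0, "ry": 0, "rz": 0, "jaw": 0},
    {"x": 0, "y": 0, "z": 0, "rx": 0, "ry": 0, "rz": 0, "jaw": 0},
    {"x": 0, "y": 0, "z": 0, "rx": 0, "ry": 0, "rz": 0, "jaw": 0},
    {"x": 0, "y": 0, "z": 0, "rx": 0, "ry": 0, "rz": 0, "jaw": 0},
  ],
)

```text
time_s: 10.45
tcp_pos: [0.4482, -0.1534, 0.0597]
orientation: [0.0, 1.0, 0.002, 0.004]
wrist_force: [-0.8, 2.0, 8.4]
gripper_width: 0.0659
finger_force: 71.6
```

```bash
python3 s.py
```

```text
M [0.76 0.03 0.01] F [-0.8  2.   8.4] j [ 3.000e-03  2.410e-01 -4.020e-01  1.000e-03 -9.210e-01  1.571e+00] xyaw 0.24 p [ 0.4482 -0.1534  0.0597] 0.06594066145743141 10.4
```

Request:
arm_command(
  targets=[
    {"x": 0, "y": 0, "z": -0.2, "rx": 0, "ry": 0, "rz": 0, "jaw": 0},
    {"x": 0, "y": 0, "z": -0.4, "rx": 0, "ry": 0, "rz": 0, "jaw": 0},
    {"x": 0, "y": 0, "z": -0.4, "rx": 0, "ry": 0, "rz": 0, "jaw": 0},
    {"x": 0, "y": 0, "z": -0.35, "rx": 0, "ry": 0, "rz": 0, "jaw": 0},
    {"x": 0.16, "y": 0.38, "z": 0, "rx": 0, "ry": 0, "rz": 0, "jaw": 0},
  ],
)

```text
time_s: 10.87
tcp_pos: [0.4646, -0.1892, 0.2024]
orientation: [0.001, 1.0, 0.005, 0.009]
wrist_force: [2.4, 0.9, 0.4]
gripper_width: 0.0657
finger_force: 71.5
```

Request:
arm_command(
  targets=[
    {"x": 0.16, "y": 0.38, "z": 0, "rx": 0, "ry": 0, "rz": 0, "jaw": 0},
    {"x": 0.16, "y": 0.38, "z": 0, "rx": 0, "ry": 0, "rz": 0, "jaw": 0},
    {"x": 0.16, "y": 0.38, "z": 0, "rx": 0, "ry": 0, "rz": 0, "jaw": 0},
    {"x": 0.16, "y": 0.38, "z": 0, "rx": 0, "ry": 0, "rz": 0, "jaw": 0},
    {"x": 0.16, "y": 0.38, "z": 0, "rx": 0, "ry": 0, "rz": 0, "jaw": 0},
  ],
)

```text
time_s: 11.28
tcp_pos: [0.5424, -0.383, 0.1932]
orientation: [0.0, 1.0, 0.002, 0.001]
wrist_force: [1.1, 0.1, -0.4]
gripper_width: 0.0658
finger_force: 71.5
```

Request:
arm_command(
  targets=[
    {"x": 0, "y": 0, "z": 0, "rx": 0, "ry": 0, "rz": 0, "jaw": 0},
    {"x": 0, "y": 0, "z": 0, "rx": 0, "ry": 0, "rz": 0, "jaw": 0},
  ],
)

```text
time_s: 11.45
tcp_pos: [0.5419, -0.3829, 0.1904]
orientation: [-0.0, 1.0, 0.0, -0.001]
wrist_force: [-0.1, 0.6, -0.7]
gripper_width: 0.0658
finger_force: 71.5
```

```bash
python3 s.py
python3 - <<'E'
from cups import *
f=grab('wrist'); W=cloud(f); cv2.imwrite('pics/w3.png',f['image'])
o=sensors.get_obs(); p=o['tcp_pos']
P=W.reshape(-1,3); P=P[np.isfinite(P[:,0])]; Q=P[np.hypot(P[:,0]-p[0],P[:,1]-p[1])<.03]
print(np.histogram(Q[:,2]-p[2],20))
for h in(.02,.025): print(h,rim(W,p[0],p[1],p[2]+h,tol=.006))
print('c0',rim(W,.545,-.381,.083)); 
for n in('scene','side'):
    f=grab(n); W=cloud(f); print(n,[rim(W,p[0],p[1],p[2]+h,tol=.005) for h in(.02,.025)],rim(W,.545,-.381,.083))
E
```

```text
M [ 0.11  0.06 -0.03] F [-0.1  0.6 -0.7] j [-0.38   0.5    0.348 -0.    -1.42   1.951] xyaw 0.02 p [ 0.5419 -0.3829  0.1904] 0.06581818891784914 11.4
(array([1313,  255,  260,  450,   49,    7,    0,    0,    0, 1967, 1229,
       1591, 2265,  634,   93,   49,    0,    2, 4291, 5627]), array([-0.18702727, -0.17325159, -0.15947591, -0.14570023, -0.13192454,
       -0.11814886, -0.10437318, -0.0905975 , -0.07682182, -0.06304613,
       -0.04927045, -0.03549477, -0.02171909, -0.00794341,  0.00583228,
        0.01960796,  0.03338364,  0.04715932,  0.060935  ,  0.07471069,
        0.08848637]))
0.02 (array([ 0.5401, -0.3827,  0.0333]), 4249)
0.025 (array([ 0.5399, -0.3828,  0.0339]), 2990)
c0 (array([ 0.5478, -0.3815,  0.0329]), 527)
scene [(array([ 0.5336, -0.3772,  0.0373]), 117), (array([ 0.532 , -0.3772,  0.0393]), 76)] (array([ 0.5456, -0.3815,  0.0333]), 114)
side [(array([ 0.5386, -0.3766,  0.0355]), 89), (array([ 0.5383, -0.3751,  0.0368]), 51)] (array([ 0.5455, -0.3797,  0.033 ]), 87)
```

View pics/w3.png

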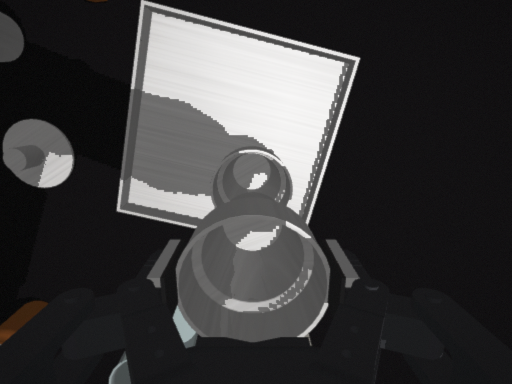

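The held cup is centred between the jaws at (253,270), and cup0's mouth is at (253,175) below it. Both are measured in the same picture, so I correct by about +6.5 mm in x and lower.

Request:
arm_command(
  targets=[
    {"x": 0.066, "y": -0.015, "z": 0, "rx": 0, "ry": 0, "rz": 0, "jaw": 0},
    {"x": 0, "y": 0, "z": 0.35, "rx": 0, "ry": 0, "rz": 0, "jaw": 0},
    {"x": 0, "y": 0, "z": 0.3, "rx": 0, "ry": 0, "rz": 0, "jaw": 0},
    {"x": 0, "y": 0, "z": 0.15, "rx": 0, "ry": 0, "rz": 0, "jaw": 0},
    {"x": 0, "y": 0, "z": 0, "rx": 0, "ry": 0, "rz": 0, "jaw": 0},
  ],
)

```text
time_s: 12.02
tcp_pos: [0.5469, -0.377, 0.108]
orientation: [-0.002, 1.0, 0.002, -0.003]
wrist_force: [0.0, -0.2, -2.1]
gripper_width: 0.0655
finger_force: 71.2
```

Request:
arm_command(
  targets=[
    {"x": 0, "y": 0, "z": 0.1, "rx": 0, "ry": 0, "rz": 0, "jaw": 0},
    {"x": 0, "y": 0, "z": 0.04, "rx": 0, "ry": 0, "rz": 0, "jaw": 0},
    {"x": 0, "y": 0, "z": 0, "rx": 0, "ry": 0, "rz": 0, "jaw": 0},
  ],
)

```text
time_s: 12.27
tcp_pos: [0.5488, -0.3792, 0.0977]
orientation: [0.0, 1.0, 0.002, 0.0]
wrist_force: [0.3, 0.2, -1.6]
gripper_width: 0.0656
finger_force: 71.2
```

```bash
python3 s.py
cat > rel.py <<'E'
from cups import *
import sys
tx,ty,th=map(float,sys.argv[1:4])
f=grab('wrist'); W=cloud(f); p=sensors.get_obs()['tcp_pos']
print('held',rim(W,p[0],p[1],p[2]+.022,tol=.005,win=.05),'target',rim(W,tx,ty,th,tol=.005,win=.05))
P=W.reshape(-1,3);P=P[np.isfinite(P[:,0])];d=np.hypot(P[:,0]-p[0],P[:,1]-p[1]);Q=P[(d<.037)&(d>.025)&(P[:,2]<p[2]+.045)];print('rim top z',np.percentile(Q[:,2],[90,95,99]).round(4))
E
python3 rel.py .5466 -.381 .083
```

```text
M [-0.1  -0.09  0.04] F [ 0.3  0.2 -1.6] j [-0.371  0.552  0.196 -0.    -1.214  1.945] xyaw 0.2 p [ 0.5488 -0.3792  0.0977] 0.06562295305107638 12.3
held (array([ 0.5468, -0.3791,  0.0334]), 3382) target (array([ 0.5509, -0.3796,  0.0298]), 2313)
rim top z [0.1189 0.1266 0.1346]
```

Request:
arm_command(
  targets=[
    {"x": 0, "y": 0.015, "z": 0.04, "rx": 0, "ry": 0, "rz": 0, "jaw": 0},
    {"x": 0, "y": 0, "z": 0.04, "rx": 0, "ry": 0, "rz": 0, "jaw": 0},
    {"x": 0, "y": 0, "z": 0, "rx": 0, "ry": 0, "rz": 0, "jaw": 0},
  ],
)

```text
time_s: 12.57
tcp_pos: [0.5496, -0.3813, 0.0908]
orientation: [0.001, 1.0, 0.002, 0.002]
wrist_force: [1.3, 2.1, 3.0]
gripper_width: 0.0657
finger_force: 71.6
```

Request:
arm_command(
  targets=[
    {"x": 0, "y": 0, "z": 0.03, "rx": 0, "ry": 0, "rz": 0, "jaw": 0},
    {"x": 0, "y": 0, "z": 0, "rx": 0, "ry": 0, "rz": 0, "jaw": 0},
  ],
)

```text
time_s: 12.73
tcp_pos: [0.5499, -0.3814, 0.0907]
orientation: [0.001, 1.0, 0.002, 0.002]
wrist_force: [-2.4, 5.2, 16.8]
gripper_width: 0.0657
finger_force: 73.0
```

Cup A seated at TCP z 0.0907 with 17 N. I release it and go to bench cup B.

Request:
arm_command(
  targets=[
    {"x": 0, "y": 0, "z": -0.025, "rx": 0, "ry": 0, "rz": 0, "jaw": 0},
    {"x": 0, "y": 0, "z": 0, "rx": 0, "ry": 0, "rz": 0, "jaw": 1},
    {"x": 0, "y": 0, "z": 0, "rx": 0, "ry": 0, "rz": 0, "jaw": 1},
    {"x": 0, "y": 0, "z": 0, "rx": 0, "ry": 0, "rz": 0, "jaw": 1},
    {"x": 0, "y": 0, "z": -0.3, "rx": 0, "ry": 0, "rz": 0, "jaw": 1},
  ],
)

```text
time_s: 13.15
tcp_pos: [0.5451, -0.3787, 0.1117]
orientation: [-0.004, 1.0, 0.001, -0.006]
wrist_force: [-0.5, 0.3, -1.5]
gripper_width: 0.085
finger_force: 0.0
```

Request:
arm_command(
  targets=[
    {"x": 0, "y": 0, "z": -0.4, "rx": 0, "ry": 0, "rz": 0, "jaw": 1},
    {"x": 0, "y": 0, "z": -0.4, "rx": 0, "ry": 0, "rz": 0, "jaw": 1},
    {"x": 0.184, "y": -0.347, "z": 0, "rx": 0, "ry": 0, "rz": 0, "jaw": 1},
    {"x": 0.184, "y": -0.347, "z": 0, "rx": 0, "ry": 0, "rz": 0, "jaw": 1},
    {"x": 0.184, "y": -0.347, "z": 0, "rx": 0, "ry": 0, "rz": 0, "jaw": 1},
  ],
)

```text
time_s: 13.57
tcp_pos: [0.6037, -0.2761, 0.1992]
orientation: [-0.0, 1.0, 0.0, 0.001]
wrist_force: [0.3, -1.2, -0.1]
gripper_width: 0.0851
finger_force: 0.0
```

Request:
arm_command(
  targets=[
    {"x": 0.184, "y": -0.347, "z": 0, "rx": 0, "ry": 0, "rz": 0, "jaw": 1},
    {"x": 0.184, "y": -0.347, "z": 0, "rx": 0, "ry": 0, "rz": 0, "jaw": 1},
    {"x": 0.184, "y": -0.347, "z": 0, "rx": 0, "ry": 0, "rz": 0, "jaw": 1},
    {"x": 0.184, "y": -0.347, "z": 0, "rx": 0, "ry": 0, "rz": 0, "jaw": 1},
    {"x": 0, "y": 0, "z": 0.3, "rx": 0, "ry": 0, "rz": 0, "jaw": 1},
  ],
)

```text
time_s: 13.98
tcp_pos: [0.6821, -0.1322, 0.1735]
orientation: [0.001, 1.0, 0.005, 0.006]
wrist_force: [0.4, -0.8, 0.4]
gripper_width: 0.0855
finger_force: 0.0
```

Request:
arm_command(
  targets=[
    {"x": 0, "y": 0, "z": 0.25, "rx": 0, "ry": 0, "rz": 0, "jaw": 1},
    {"x": 0, "y": 0, "z": 0, "rx": 0, "ry": 0, "rz": 0, "jaw": 1},
    {"x": 0, "y": 0, "z": 0, "rx": 0, "ry": 0, "rz": 0, "jaw": 1},
  ],
)

```text
time_s: 14.23
tcp_pos: [0.6755, -0.1379, 0.1421]
orientation: [0.0, 1.0, 0.001, -0.002]
wrist_force: [-0.3, -1.1, 0.8]
gripper_width: 0.0852
finger_force: 0.0
```

```bash
python3 s.py
python3 - <<'E'
from cups import *
f=grab('wrist'); W=cloud(f); print('B',rim(W,.678,-.138,.08,tol=.005,win=.05))
W=cloud(grab('scene')); print('stack',rim(W,.545,-.382,.111,win=.05))
E
```

```text
M [-0.05 -0.06 -0.  ] F [-0.3 -1.1  0.8] j [ 0.025  0.574  0.349  0.    -1.351  1.549] xyaw 0.17 p [ 0.6755 -0.1379  0.1421] 0.08523879723357407 14.2
B (array([ 0.6785, -0.1384,  0.0329]), 1379)
stack (array([ 0.5442, -0.3816,  0.033 ]), 84)
```

Request:
arm_command(
  targets=[
    {"x": 0.03, "y": 0, "z": 0.3, "rx": 0, "ry": 0, "rz": 0, "jaw": 1},
    {"x": 0, "y": 0, "z": 0.3, "rx": 0, "ry": 0, "rz": 0, "jaw": 1},
    {"x": 0, "y": 0, "z": 0.25, "rx": 0, "ry": 0, "rz": 0, "jaw": 1},
    {"x": 0, "y": 0, "z": 0, "rx": 0, "ry": 0, "rz": 0, "jaw": 1},
    {"x": 0, "y": 0, "z": 0, "rx": 0, "ry": 0, "rz": 0, "jaw": 0},
  ],
)

```text
time_s: 14.75
tcp_pos: [0.6796, -0.1385, 0.0597]
orientation: [0.0, 1.0, 0.001, -0.0]
wrist_force: [-0.6, 0.4, 1.0]
gripper_width: 0.0755
finger_force: 0.0
```

Request:
arm_command(
  targets=[
    {"x": 0, "y": 0, "z": 0, "rx": 0, "ry": 0, "rz": 0, "jaw": 0},
    {"x": 0, "y": 0, "z": 0, "rx": 0, "ry": 0, "rz": 0, "jaw": 0},
    {"x": 0, "y": 0, "z": 0, "rx": 0, "ry": 0, "rz": 0, "jaw": 0},
    {"x": 0, "y": 0, "z": 0, "rx": 0, "ry": 0, "rz": 0, "jaw": 0},
  ],
)

```text
time_s: 15.08
tcp_pos: [0.6816, -0.1381, 0.0624]
orientation: [0.001, 1.0, 0.002, 0.003]
wrist_force: [0.3, -0.4, 7.0]
gripper_width: 0.0656
finger_force: 67.2
```

Request:
arm_command(
  targets=[
    {"x": 0, "y": 0, "z": -0.3, "rx": 0, "ry": 0, "rz": 0, "jaw": 0},
    {"x": 0, "y": 0, "z": -0.4, "rx": 0, "ry": 0, "rz": 0, "jaw": 0},
    {"x": 0, "y": 0, "z": -0.4, "rx": 0, "ry": 0, "rz": 0, "jaw": 0},
    {"x": 0, "y": 0, "z": -0.4, "rx": 0, "ry": 0, "rz": 0, "jaw": 0},
    {"x": -0.188, "y": 0.347, "z": 0, "rx": 0, "ry": 0, "rz": 0, "jaw": 0},
  ],
)

```text
time_s: 15.5
tcp_pos: [0.6666, -0.1693, 0.2197]
orientation: [0.001, 1.0, 0.005, 0.009]
wrist_force: [0.9, -1.1, 1.3]
gripper_width: 0.0659
finger_force: 67.4
```

Request:
arm_command(
  targets=[
    {"x": -0.188, "y": 0.347, "z": 0, "rx": 0, "ry": 0, "rz": 0, "jaw": 0},
    {"x": -0.188, "y": 0.347, "z": 0, "rx": 0, "ry": 0, "rz": 0, "jaw": 0},
    {"x": -0.188, "y": 0.347, "z": 0, "rx": 0, "ry": 0, "rz": 0, "jaw": 0},
    {"x": -0.188, "y": 0.347, "z": 0, "rx": 0, "ry": 0, "rz": 0, "jaw": 0},
    {"x": -0.188, "y": 0.347, "z": 0, "rx": 0, "ry": 0, "rz": 0, "jaw": 0},
  ],
)

```text
time_s: 15.92
tcp_pos: [0.5662, -0.3476, 0.2099]
orientation: [0.0, 1.0, 0.002, 0.001]
wrist_force: [0.3, -1.3, -0.8]
gripper_width: 0.0655
finger_force: 67.3
```

Request:
arm_command(
  targets=[
    {"x": -0.188, "y": 0.347, "z": 0, "rx": 0, "ry": 0, "rz": 0, "jaw": 0},
    {"x": 0, "y": 0, "z": 0, "rx": 0, "ry": 0, "rz": 0, "jaw": 0},
    {"x": 0, "y": 0, "z": 0, "rx": 0, "ry": 0, "rz": 0, "jaw": 0},
  ],
)

```text
time_s: 16.17
tcp_pos: [0.5472, -0.383, 0.2095]
orientation: [0.0, 1.0, -0.0, 0.0]
wrist_force: [0.1, -0.1, -1.7]
gripper_width: 0.0658
finger_force: 67.4
```

```bash
python3 s.py; python3 rel.py .547 -.381 .111
```

```text
M [ 0.07 -0.07 -0.06] F [ 0.1 -0.1 -1.7] j [-0.377  0.503  0.401 -0.    -1.468  1.947] xyaw -0.05 p [ 0.5472 -0.383   0.2095] 0.06579104988968454 16.2
held (array([ 0.5452, -0.3829,  0.0337]), 3021) target (array([ 0.5468, -0.3809,  0.0329]), 458)
rim top z [0.2284 0.2391 0.2464]
```

Request:
arm_command(
  targets=[
    {"x": 0.015, "y": -0.018, "z": 0, "rx": 0, "ry": 0, "rz": 0, "jaw": 0},
    {"x": 0, "y": 0, "z": 0.35, "rx": 0, "ry": 0, "rz": 0, "jaw": 0},
    {"x": 0, "y": 0, "z": 0.3, "rx": 0, "ry": 0, "rz": 0, "jaw": 0},
    {"x": 0, "y": 0, "z": 0.15, "rx": 0, "ry": 0, "rz": 0, "jaw": 0},
    {"x": 0, "y": 0, "z": 0, "rx": 0, "ry": 0, "rz": 0, "jaw": 0},
  ],
)

```text
time_s: 16.63
tcp_pos: [0.5496, -0.3773, 0.1255]
orientation: [-0.001, 1.0, 0.002, -0.002]
wrist_force: [0.7, -0.4, -1.1]
gripper_width: 0.0658
finger_force: 67.3
```

Request:
arm_command(
  targets=[
    {"x": 0, "y": 0, "z": 0.05, "rx": 0, "ry": 0, "rz": 0, "jaw": 0},
    {"x": 0, "y": 0, "z": 0.03, "rx": 0, "ry": 0, "rz": 0, "jaw": 0},
    {"x": 0, "y": 0, "z": 0, "rx": 0, "ry": 0, "rz": 0, "jaw": 0},
  ],
)

```text
time_s: 16.88
tcp_pos: [0.5508, -0.3788, 0.1217]
orientation: [0.0, 1.0, 0.002, 0.001]
wrist_force: [-0.7, 0.9, -1.9]
gripper_width: 0.0655
finger_force: 67.4
```

```bash
python3 rel.py .547 -.381 .111; python3 s.py
```

```text
held (array([ 0.5487, -0.3787,  0.0337]), 2950) target (array([ 0.5503, -0.3788,  0.0299]), 3683)
rim top z [0.1404 0.1505 0.1585]
M [-0.03  0.04  0.01] F [-0.1 -0.2 -1.3] j [-0.37   0.539  0.237 -0.    -1.267  1.944] xyaw 0.2 p [ 0.5508 -0.3789  0.1218] 0.0657484085038904 16.9
```

Request:
arm_command(
  targets=[
    {"x": -0.008, "y": 0.02, "z": 0.03, "rx": 0, "ry": 0, "rz": 0, "jaw": 0},
    {"x": 0, "y": 0, "z": 0.03, "rx": 0, "ry": 0, "rz": 0, "jaw": 0},
    {"x": 0, "y": 0, "z": 0, "rx": 0, "ry": 0, "rz": 0, "jaw": 0},
  ],
)

```text
time_s: 17.18
tcp_pos: [0.5521, -0.3808, 0.1216]
orientation: [0.001, 1.0, 0.002, 0.005]
wrist_force: [-2.2, 10.3, 21.9]
gripper_width: 0.0657
finger_force: 69.9
```

Request:
arm_command(
  targets=[
    {"x": 0, "y": 0, "z": 0.02, "rx": 0, "ry": 0, "rz": 0, "jaw": 0},
    {"x": 0, "y": 0, "z": 0, "rx": 0, "ry": 0, "rz": 0, "jaw": 0},
  ],
)

```text
time_s: 17.35
tcp_pos: [0.5526, -0.3809, 0.1216]
orientation: [0.002, 1.0, 0.003, 0.006]
wrist_force: [-3.1, 11.7, 30.0]
gripper_width: 0.0651
finger_force: 70.7
```

Cup B is seated (TCP z 0.1216, predicted 0.121). I release it and go to plate cup P1.

Request:
arm_command(
  targets=[
    {"x": 0, "y": 0, "z": -0.055, "rx": 0, "ry": 0, "rz": 0, "jaw": 0},
    {"x": 0, "y": 0, "z": 0, "rx": 0, "ry": 0, "rz": 0, "jaw": 1},
    {"x": 0, "y": 0, "z": 0, "rx": 0, "ry": 0, "rz": 0, "jaw": 1},
    {"x": 0, "y": 0, "z": 0, "rx": 0, "ry": 0, "rz": 0, "jaw": 1},
    {"x": 0, "y": 0, "z": -0.3, "rx": 0, "ry": 0, "rz": 0, "jaw": 1},
  ],
)

```text
time_s: 17.77
tcp_pos: [0.5461, -0.3789, 0.1408]
orientation: [-0.004, 1.0, 0.001, -0.006]
wrist_force: [0.0, 0.5, -1.8]
gripper_width: 0.0854
finger_force: 0.0
```

Request:
arm_command(
  targets=[
    {"x": 0, "y": 0, "z": -0.4, "rx": 0, "ry": 0, "rz": 0, "jaw": 1},
    {"x": 0, "y": 0, "z": -0.4, "rx": 0, "ry": 0, "rz": 0, "jaw": 1},
    {"x": -0.041, "y": -0.395, "z": -0.2, "rx": 0, "ry": 0, "rz": 0, "jaw": 1},
    {"x": -0.041, "y": -0.395, "z": 0, "rx": 0, "ry": 0, "rz": 0, "jaw": 1},
    {"x": -0.041, "y": -0.395, "z": 0, "rx": 0, "ry": 0, "rz": 0, "jaw": 1},
  ],
)

```text
time_s: 18.18
tcp_pos: [0.5372, -0.2647, 0.2476]
orientation: [0.0, 1.0, 0.0, 0.001]
wrist_force: [1.6, 1.4, -1.1]
gripper_width: 0.0856
finger_force: 0.0
```

Request:
arm_command(
  targets=[
    {"x": -0.041, "y": -0.395, "z": 0, "rx": 0, "ry": 0, "rz": 0, "jaw": 1},
    {"x": -0.041, "y": -0.395, "z": 0, "rx": 0, "ry": 0, "rz": 0, "jaw": 1},
    {"x": -0.041, "y": -0.395, "z": 0, "rx": 0, "ry": 0, "rz": 0, "jaw": 1},
    {"x": -0.041, "y": -0.395, "z": 0, "rx": 0, "ry": 0, "rz": 0, "jaw": 1},
    {"x": -0.041, "y": -0.395, "z": 0, "rx": 0, "ry": 0, "rz": 0, "jaw": 1},
  ],
)

```text
time_s: 18.6
tcp_pos: [0.5151, -0.0662, 0.2464]
orientation: [0.0, 1.0, 0.001, -0.0]
wrist_force: [1.0, 0.5, 0.1]
gripper_width: 0.0852
finger_force: 0.0
```

Request:
arm_command(
  targets=[
    {"x": -0.041, "y": -0.395, "z": 0, "rx": 0, "ry": 0, "rz": 0, "jaw": 1},
    {"x": -0.041, "y": -0.395, "z": 0, "rx": 0, "ry": 0, "rz": 0, "jaw": 1},
    {"x": -0.041, "y": -0.395, "z": 0, "rx": 0, "ry": 0, "rz": 0, "jaw": 1},
    {"x": -0.041, "y": -0.395, "z": 0, "rx": 0, "ry": 0, "rz": 0, "jaw": 1},
    {"x": -0.041, "y": -0.395, "z": 0, "rx": 0, "ry": 0, "rz": 0, "jaw": 1},
  ],
)

```text
time_s: 19.02
tcp_pos: [0.4941, 0.1314, 0.2465]
orientation: [0.0, 1.0, 0.001, -0.0]
wrist_force: [1.1, -0.1, 0.1]
gripper_width: 0.0857
finger_force: 0.0
```

Request:
arm_command(
  targets=[
    {"x": -0.041, "y": -0.395, "z": 0, "rx": 0, "ry": 0, "rz": 0, "jaw": 1},
    {"x": -0.041, "y": -0.395, "z": 0, "rx": 0, "ry": 0, "rz": 0, "jaw": 1},
    {"x": 0, "y": 0, "z": 0.2, "rx": 0, "ry": 0, "rz": 0, "jaw": 1},
    {"x": 0, "y": 0, "z": 0, "rx": 0, "ry": 0, "rz": 0, "jaw": 1},
    {"x": 0, "y": 0, "z": 0, "rx": 0, "ry": 0, "rz": 0, "jaw": 1},
  ],
)

```text
time_s: 19.43
tcp_pos: [0.4857, 0.2081, 0.2257]
orientation: [0.001, 1.0, 0.002, -0.002]
wrist_force: [0.8, 0.2, 0.5]
gripper_width: 0.0856
finger_force: 0.0
```

```bash
python3 s.py
python3 - <<'E'
from cups import *
f=grab('wrist'); W=cloud(f); print('P1',rim(W,.487,.212,.14,tol=.005,win=.05),rim(W,.603,.229,.14,tol=.005,win=.05))
W=cloud(grab('scene')); print('stack',rim(W,.545,-.382,.139,win=.05))
E
```

```text
M [-0.03 -0.1   0.02] F [0.8 0.2 0.5] j [ 0.701  0.219  0.027  0.    -1.382  0.873] xyaw 0.2 p [0.4857 0.2081 0.2257] 0.08557688222039912 19.4
P1 (array([0.4871, 0.2121, 0.0329]), 1082) (array([0.6025, 0.229 , 0.0329]), 1032)
stack (array([ 0.546 , -0.3814,  0.0331]), 119)
```

Request:
arm_command(
  targets=[
    {"x": 0.015, "y": -0.04, "z": 0.35, "rx": 0, "ry": 0, "rz": 0, "jaw": 1},
    {"x": 0, "y": 0, "z": 0.35, "rx": 0, "ry": 0, "rz": 0, "jaw": 1},
    {"x": 0, "y": 0, "z": 0.37, "rx": 0, "ry": 0, "rz": 0, "jaw": 1},
    {"x": 0, "y": 0, "z": 0, "rx": 0, "ry": 0, "rz": 0, "jaw": 1},
    {"x": 0, "y": 0, "z": 0, "rx": 0, "ry": 0, "rz": 0, "jaw": 0},
  ],
)

```text
time_s: 19.95
tcp_pos: [0.4879, 0.2111, 0.1201]
orientation: [0.001, 1.0, 0.001, -0.001]
wrist_force: [0.6, 1.0, 1.2]
gripper_width: 0.0753
finger_force: 0.0
```

Request:
arm_command(
  targets=[
    {"x": 0, "y": 0, "z": 0, "rx": 0, "ry": 0, "rz": 0, "jaw": 0},
    {"x": 0, "y": 0, "z": 0, "rx": 0, "ry": 0, "rz": 0, "jaw": 0},
    {"x": 0, "y": 0, "z": 0, "rx": 0, "ry": 0, "rz": 0, "jaw": 0},
    {"x": 0, "y": 0, "z": 0, "rx": 0, "ry": 0, "rz": 0, "jaw": 0},
  ],
)

```text
time_s: 20.28
tcp_pos: [0.4897, 0.2135, 0.123]
orientation: [-0.001, 1.0, 0.002, 0.003]
wrist_force: [-0.5, 0.5, 7.8]
gripper_width: 0.0663
finger_force: 67.4
```

Request:
arm_command(
  targets=[
    {"x": 0, "y": 0, "z": -0.3, "rx": 0, "ry": 0, "rz": 0, "jaw": 0},
    {"x": 0, "y": 0, "z": -0.4, "rx": 0, "ry": 0, "rz": 0, "jaw": 0},
    {"x": 0, "y": 0, "z": -0.4, "rx": 0, "ry": 0, "rz": 0, "jaw": 0},
    {"x": 0, "y": 0, "z": -0.25, "rx": 0, "ry": 0, "rz": 0, "jaw": 0},
    {"x": 0.039, "y": 0.397, "z": 0, "rx": 0, "ry": 0, "rz": 0, "jaw": 0},
  ],
)

```text
time_s: 20.7
tcp_pos: [0.4944, 0.1777, 0.2619]
orientation: [-0.003, 1.0, 0.004, 0.006]
wrist_force: [1.6, -0.9, -1.1]
gripper_width: 0.0662
finger_force: 67.7
```

Request:
arm_command(
  targets=[
    {"x": 0.039, "y": 0.397, "z": 0, "rx": 0, "ry": 0, "rz": 0, "jaw": 0},
    {"x": 0.039, "y": 0.397, "z": 0, "rx": 0, "ry": 0, "rz": 0, "jaw": 0},
    {"x": 0.039, "y": 0.397, "z": 0, "rx": 0, "ry": 0, "rz": 0, "jaw": 0},
    {"x": 0.039, "y": 0.397, "z": 0, "rx": 0, "ry": 0, "rz": 0, "jaw": 0},
    {"x": 0.039, "y": 0.397, "z": 0, "rx": 0, "ry": 0, "rz": 0, "jaw": 0},
  ],
)

```text
time_s: 21.12
tcp_pos: [0.5117, -0.0271, 0.2561]
orientation: [-0.0, 1.0, 0.002, 0.001]
wrist_force: [1.5, 0.7, -1.1]
gripper_width: 0.0659
finger_force: 67.7
```

Request:
arm_command(
  targets=[
    {"x": 0.039, "y": 0.397, "z": 0, "rx": 0, "ry": 0, "rz": 0, "jaw": 0},
    {"x": 0.039, "y": 0.397, "z": 0, "rx": 0, "ry": 0, "rz": 0, "jaw": 0},
    {"x": 0.039, "y": 0.397, "z": 0, "rx": 0, "ry": 0, "rz": 0, "jaw": 0},
    {"x": 0.039, "y": 0.397, "z": 0, "rx": 0, "ry": 0, "rz": 0, "jaw": 0},
    {"x": 0.039, "y": 0.397, "z": 0, "rx": 0, "ry": 0, "rz": 0, "jaw": 0},
  ],
)

```text
time_s: 21.53
tcp_pos: [0.5319, -0.2258, 0.256]
orientation: [-0.0, 1.0, 0.002, 0.001]
wrist_force: [1.4, 0.2, -2.0]
gripper_width: 0.0663
finger_force: 67.7
```

Request:
arm_command(
  targets=[
    {"x": 0.039, "y": 0.397, "z": 0, "rx": 0, "ry": 0, "rz": 0, "jaw": 0},
    {"x": 0.039, "y": 0.397, "z": 0, "rx": 0, "ry": 0, "rz": 0, "jaw": 0},
    {"x": 0.039, "y": 0.397, "z": 0, "rx": 0, "ry": 0, "rz": 0, "jaw": 0},
    {"x": 0.039, "y": 0.397, "z": 0, "rx": 0, "ry": 0, "rz": 0, "jaw": 0},
    {"x": 0, "y": 0, "z": 0, "rx": 0, "ry": 0, "rz": 0, "jaw": 0},
  ],
)

```text
time_s: 21.95
tcp_pos: [0.5469, -0.3887, 0.2529]
orientation: [0.0, 1.0, -0.001, -0.002]
wrist_force: [-1.1, 2.1, -3.5]
gripper_width: 0.0662
finger_force: 67.8
```

```bash
python3 s.py; python3 rel.py .547 -.381 .139
```

```text
M [0.36 0.17 0.03] F [-1.1  2.1 -3.5] j [-3.850e-01  5.070e-01  5.160e-01  1.000e-03 -1.582e+00  1.953e+00] xyaw -0.16 p [ 0.5469 -0.3887  0.2529] 0.06620516271952039 21.9
held (array([ 0.5461, -0.3886,  0.0342]), 2173) target (array([ 0.5483, -0.381 ,  0.0329]), 446)
rim top z [0.2711 0.2817 0.2898]
```

Request:
arm_command(
  targets=[
    {"x": 0.015, "y": -0.02, "z": 0, "rx": 0, "ry": 0, "rz": 0, "jaw": 0},
    {"x": 0, "y": 0, "z": 0.1, "rx": 0, "ry": 0, "rz": 0, "jaw": 0},
    {"x": 0, "y": 0, "z": 0.2, "rx": 0, "ry": 0, "rz": 0, "jaw": 0},
    {"x": 0, "y": 0, "z": 0, "rx": 0, "ry": 0, "rz": 0, "jaw": 0},
  ],
)

```text
time_s: 22.33
tcp_pos: [0.5488, -0.3778, 0.2214]
orientation: [-0.002, 1.0, 0.002, -0.002]
wrist_force: [-0.3, -0.1, -3.9]
gripper_width: 0.066
finger_force: 67.7
```

Request:
arm_command(
  targets=[
    {"x": 0, "y": 0, "z": 0.3, "rx": 0, "ry": 0, "rz": 0, "jaw": 0},
    {"x": 0, "y": 0, "z": 0.3, "rx": 0, "ry": 0, "rz": 0, "jaw": 0},
    {"x": 0, "y": 0, "z": 0.05, "rx": 0, "ry": 0, "rz": 0, "jaw": 0},
    {"x": 0, "y": 0, "z": 0, "rx": 0, "ry": 0, "rz": 0, "jaw": 0},
    {"x": 0, "y": 0, "z": 0, "rx": 0, "ry": 0, "rz": 0, "jaw": 0},
  ],
)

```text
time_s: 22.75
tcp_pos: [0.5501, -0.3806, 0.1619]
orientation: [0.001, 1.0, 0.002, 0.001]
wrist_force: [0.0, 0.0, 0.1]
gripper_width: 0.0663
finger_force: 67.8
```

```bash
python3 s.py; python3 rel.py .547 -.381 .139
```

```text
M [-0.    0.    0.03] F [0.  0.  0.1] j [-3.720e-01  5.190e-01  3.070e-01  1.000e-03 -1.357e+00  1.946e+00] xyaw 0.23 p [ 0.5501 -0.3806  0.1619] 0.06629252519710148 22.8
held (array([ 0.55  , -0.3804,  0.0346]), 1810) target (array([ 0.552 , -0.3802,  0.0285]), 1936)
rim top z [0.1801 0.1909 0.199 ]
```

Request:
arm_command(
  targets=[
    {"x": -0.01, "y": 0.005, "z": 0.05, "rx": 0, "ry": 0, "rz": 0, "jaw": 0},
    {"x": 0, "y": 0, "z": 0.05, "rx": 0, "ry": 0, "rz": 0, "jaw": 0},
    {"x": 0, "y": 0, "z": 0.03, "rx": 0, "ry": 0, "rz": 0, "jaw": 0},
    {"x": 0, "y": 0, "z": 0, "rx": 0, "ry": 0, "rz": 0, "jaw": 0},
    {"x": 0, "y": 0, "z": 0, "rx": 0, "ry": 0, "rz": 0, "jaw": 0},
  ],
)

```text
time_s: 23.22
tcp_pos: [0.5494, -0.3815, 0.15]
orientation: [0.001, 1.0, 0.002, 0.002]
wrist_force: [-0.7, 2.5, 8.1]
gripper_width: 0.0664
finger_force: 68.7
```

Request:
arm_command(
  targets=[
    {"x": 0, "y": 0, "z": 0.03, "rx": 0, "ry": 0, "rz": 0, "jaw": 0},
    {"x": 0, "y": 0, "z": 0, "rx": 0, "ry": 0, "rz": 0, "jaw": 0},
  ],
)

```text
time_s: 23.38
tcp_pos: [0.5504, -0.3819, 0.15]
orientation: [0.002, 1.0, 0.002, 0.004]
wrist_force: [-3.1, 6.4, 19.7]
gripper_width: 0.0665
finger_force: 69.8
```

Request:
arm_command(
  targets=[
    {"x": 0, "y": 0, "z": -0.04, "rx": 0, "ry": 0, "rz": 0, "jaw": 0},
    {"x": 0, "y": 0, "z": 0, "rx": 0, "ry": 0, "rz": 0, "jaw": 1},
    {"x": 0, "y": 0, "z": 0, "rx": 0, "ry": 0, "rz": 0, "jaw": 1},
    {"x": 0, "y": 0, "z": 0, "rx": 0, "ry": 0, "rz": 0, "jaw": 1},
    {"x": 0, "y": 0, "z": -0.3, "rx": 0, "ry": 0, "rz": 0, "jaw": 1},
  ],
)

```text
time_s: 23.8
tcp_pos: [0.5457, -0.3789, 0.1706]
orientation: [-0.004, 1.0, 0.001, -0.006]
wrist_force: [-0.0, 0.1, -2.0]
gripper_width: 0.0856
finger_force: 0.0
```

Request:
arm_command(
  targets=[
    {"x": 0, "y": 0, "z": -0.4, "rx": 0, "ry": 0, "rz": 0, "jaw": 1},
    {"x": 0, "y": 0, "z": -0.4, "rx": 0, "ry": 0, "rz": 0, "jaw": 1},
    {"x": 0.037, "y": -0.405, "z": 0, "rx": 0, "ry": 0, "rz": 0, "jaw": 1},
    {"x": 0.037, "y": -0.405, "z": 0, "rx": 0, "ry": 0, "rz": 0, "jaw": 1},
    {"x": 0.037, "y": -0.405, "z": 0, "rx": 0, "ry": 0, "rz": 0, "jaw": 1},
  ],
)

```text
time_s: 24.22
tcp_pos: [0.5594, -0.2588, 0.2579]
orientation: [-0.0, 1.0, 0.0, 0.0]
wrist_force: [1.5, 0.3, -0.2]
gripper_width: 0.0856
finger_force: 0.0
```

Request:
arm_command(
  targets=[
    {"x": 0.037, "y": -0.405, "z": 0, "rx": 0, "ry": 0, "rz": 0, "jaw": 1},
    {"x": 0.037, "y": -0.405, "z": 0, "rx": 0, "ry": 0, "rz": 0, "jaw": 1},
    {"x": 0.037, "y": -0.405, "z": 0, "rx": 0, "ry": 0, "rz": 0, "jaw": 1},
    {"x": 0.037, "y": -0.405, "z": 0, "rx": 0, "ry": 0, "rz": 0, "jaw": 1},
    {"x": 0.037, "y": -0.405, "z": 0, "rx": 0, "ry": 0, "rz": 0, "jaw": 1},
  ],
)

```text
time_s: 24.63
tcp_pos: [0.5769, -0.0552, 0.2576]
orientation: [0.0, 1.0, 0.001, -0.0]
wrist_force: [1.0, 1.1, 0.7]
gripper_width: 0.0856
finger_force: 0.0
```

Request:
arm_command(
  targets=[
    {"x": 0.037, "y": -0.405, "z": 0, "rx": 0, "ry": 0, "rz": 0, "jaw": 1},
    {"x": 0.037, "y": -0.405, "z": 0, "rx": 0, "ry": 0, "rz": 0, "jaw": 1},
    {"x": 0.037, "y": -0.405, "z": 0, "rx": 0, "ry": 0, "rz": 0, "jaw": 1},
    {"x": 0.037, "y": -0.405, "z": 0, "rx": 0, "ry": 0, "rz": 0, "jaw": 1},
    {"x": 0.037, "y": -0.405, "z": 0, "rx": 0, "ry": 0, "rz": 0, "jaw": 1},
  ],
)

```text
time_s: 25.05
tcp_pos: [0.5948, 0.1474, 0.2575]
orientation: [0.0, 1.0, 0.001, -0.0]
wrist_force: [0.9, -0.4, 0.0]
gripper_width: 0.0852
finger_force: 0.0
```

Request:
arm_command(
  targets=[
    {"x": 0.037, "y": -0.405, "z": 0, "rx": 0, "ry": 0, "rz": 0, "jaw": 1},
    {"x": 0.037, "y": -0.405, "z": 0, "rx": 0, "ry": 0, "rz": 0, "jaw": 1},
    {"x": 0, "y": 0, "z": 0.2, "rx": 0, "ry": 0, "rz": 0, "jaw": 1},
    {"x": 0, "y": 0, "z": 0, "rx": 0, "ry": 0, "rz": 0, "jaw": 1},
    {"x": 0, "y": 0, "z": 0, "rx": 0, "ry": 0, "rz": 0, "jaw": 1},
  ],
)

```text
time_s: 25.47
tcp_pos: [0.6017, 0.2262, 0.2364]
orientation: [0.001, 1.0, 0.002, -0.002]
wrist_force: [0.1, -0.8, 1.2]
gripper_width: 0.0855
finger_force: 0.0
```

```bash
python3 s.py
python3 - <<'E'
from cups import *
f=grab('wrist'); W=cloud(f); print('P2',rim(W,.604,.229,.14,tol=.005,win=.05))
W=cloud(grab('scene')); print('stack',rim(W,.545,-.382,.167,win=.05))
E
```

```text
M [-0.04 -0.05  0.01] F [ 0.1 -0.8  1.2] j [ 0.602  0.448  0.38   0.    -1.507  0.972] xyaw 0.2 p [0.6017 0.2262 0.2364] 0.08547243220522205 25.5
P2 (array([0.6035, 0.229 , 0.0329]), 979)
stack (array([ 0.5449, -0.3812,  0.033 ]), 125)
```

Request:
arm_command(
  targets=[
    {"x": 0.015, "y": -0.03, "z": 0.4, "rx": 0, "ry": 0, "rz": 0, "jaw": 1},
    {"x": 0, "y": 0, "z": 0.4, "rx": 0, "ry": 0, "rz": 0, "jaw": 1},
    {"x": 0, "y": 0, "z": 0.38, "rx": 0, "ry": 0, "rz": 0, "jaw": 1},
    {"x": 0, "y": 0, "z": 0, "rx": 0, "ry": 0, "rz": 0, "jaw": 1},
    {"x": 0, "y": 0, "z": 0, "rx": 0, "ry": 0, "rz": 0, "jaw": 0},
  ],
)

```text
time_s: 25.98
tcp_pos: [0.6036, 0.2279, 0.1201]
orientation: [0.001, 1.0, 0.001, -0.001]
wrist_force: [0.2, 0.1, 1.5]
gripper_width: 0.0757
finger_force: 0.0
```

Request:
arm_command(
  targets=[
    {"x": 0, "y": 0, "z": 0, "rx": 0, "ry": 0, "rz": 0, "jaw": 0},
    {"x": 0, "y": 0, "z": 0, "rx": 0, "ry": 0, "rz": 0, "jaw": 0},
    {"x": 0, "y": 0, "z": 0, "rx": 0, "ry": 0, "rz": 0, "jaw": 0},
    {"x": 0, "y": 0, "z": 0, "rx": 0, "ry": 0, "rz": 0, "jaw": 0},
  ],
)

```text
time_s: 26.32
tcp_pos: [0.6057, 0.2302, 0.1236]
orientation: [-0.001, 1.0, 0.002, 0.003]
wrist_force: [0.4, -0.0, 6.4]
gripper_width: 0.0665
finger_force: 67.5
```

Request:
arm_command(
  targets=[
    {"x": 0, "y": 0, "z": -0.35, "rx": 0, "ry": 0, "rz": 0, "jaw": 0},
    {"x": 0, "y": 0, "z": -0.4, "rx": 0, "ry": 0, "rz": 0, "jaw": 0},
    {"x": 0, "y": 0, "z": -0.4, "rx": 0, "ry": 0, "rz": 0, "jaw": 0},
    {"x": 0, "y": 0, "z": -0.4, "rx": 0, "ry": 0, "rz": 0, "jaw": 0},
    {"x": -0.038, "y": 0.407, "z": 0, "rx": 0, "ry": 0, "rz": 0, "jaw": 0},
  ],
)

```text
time_s: 26.73
tcp_pos: [0.604, 0.1942, 0.2854]
orientation: [-0.004, 1.0, 0.004, 0.009]
wrist_force: [1.9, -2.1, 0.0]
gripper_width: 0.0661
finger_force: 67.8
```

Request:
arm_command(
  targets=[
    {"x": -0.038, "y": 0.407, "z": 0, "rx": 0, "ry": 0, "rz": 0, "jaw": 0},
    {"x": -0.038, "y": 0.407, "z": 0, "rx": 0, "ry": 0, "rz": 0, "jaw": 0},
    {"x": -0.038, "y": 0.407, "z": 0, "rx": 0, "ry": 0, "rz": 0, "jaw": 0},
    {"x": -0.038, "y": 0.407, "z": 0, "rx": 0, "ry": 0, "rz": 0, "jaw": 0},
    {"x": -0.038, "y": 0.407, "z": 0, "rx": 0, "ry": 0, "rz": 0, "jaw": 0},
  ],
)

```text
time_s: 27.15
tcp_pos: [0.5811, -0.0164, 0.2761]
orientation: [-0.0, 1.0, 0.002, 0.001]
wrist_force: [1.5, 0.2, -1.8]
gripper_width: 0.0662
finger_force: 67.7
```

Request:
arm_command(
  targets=[
    {"x": -0.038, "y": 0.407, "z": 0, "rx": 0, "ry": 0, "rz": 0, "jaw": 0},
    {"x": -0.038, "y": 0.407, "z": 0, "rx": 0, "ry": 0, "rz": 0, "jaw": 0},
    {"x": -0.038, "y": 0.407, "z": 0, "rx": 0, "ry": 0, "rz": 0, "jaw": 0},
    {"x": -0.038, "y": 0.407, "z": 0, "rx": 0, "ry": 0, "rz": 0, "jaw": 0},
    {"x": -0.038, "y": 0.407, "z": 0, "rx": 0, "ry": 0, "rz": 0, "jaw": 0},
  ],
)

```text
time_s: 27.57
tcp_pos: [0.5628, -0.2201, 0.2761]
orientation: [-0.0, 1.0, 0.002, 0.001]
wrist_force: [1.2, 0.7, -1.4]
gripper_width: 0.0664
finger_force: 67.7
```

Request:
arm_command(
  targets=[
    {"x": -0.038, "y": 0.407, "z": 0, "rx": 0, "ry": 0, "rz": 0, "jaw": 0},
    {"x": -0.038, "y": 0.407, "z": 0, "rx": 0, "ry": 0, "rz": 0, "jaw": 0},
    {"x": -0.038, "y": 0.407, "z": 0, "rx": 0, "ry": 0, "rz": 0, "jaw": 0},
    {"x": -0.038, "y": 0.407, "z": 0, "rx": 0, "ry": 0, "rz": 0, "jaw": 0},
    {"x": 0, "y": 0, "z": 0, "rx": 0, "ry": 0, "rz": 0, "jaw": 0},
  ],
)

```text
time_s: 27.98
tcp_pos: [0.5463, -0.3876, 0.2739]
orientation: [0.0, 1.0, -0.002, -0.001]
wrist_force: [0.1, 2.5, -3.5]
gripper_width: 0.0663
finger_force: 67.8
```

Request:
arm_command(
  targets=[
    {"x": 0, "y": 0, "z": 0, "rx": 0, "ry": 0, "rz": 0, "jaw": 0},
    {"x": 0, "y": 0, "z": 0, "rx": 0, "ry": 0, "rz": 0, "jaw": 0},
  ],
)

```text
time_s: 28.15
tcp_pos: [0.5486, -0.3812, 0.2753]
orientation: [-0.0, 1.0, 0.001, 0.0]
wrist_force: [0.7, 0.8, -0.5]
gripper_width: 0.0663
finger_force: 67.8
```

```bash
python3 s.py; python3 rel.py .547 -.381 .167
```

```text
M [ 0.03 -0.02  0.03] F [ 0.7  0.8 -0.5] j [-0.374  0.5    0.561 -0.    -1.631  1.947] xyaw 0.13 p [ 0.5486 -0.3812  0.2753] 0.06629370865580975 28.1
held (array([ 0.55  , -0.3811,  0.035 ]), 1586) target (array([ 0.5472, -0.3812,  0.0329]), 412)
rim top z [0.2932 0.3048 0.3123]
```

Request:
arm_command(
  targets=[
    {"x": 0, "y": 0.01, "z": 0.3, "rx": 0, "ry": 0, "rz": 0, "jaw": 0},
    {"x": 0, "y": 0, "z": 0.3, "rx": 0, "ry": 0, "rz": 0, "jaw": 0},
    {"x": 0, "y": 0, "z": 0.2, "rx": 0, "ry": 0, "rz": 0, "jaw": 0},
    {"x": 0, "y": 0, "z": 0, "rx": 0, "ry": 0, "rz": 0, "jaw": 0},
    {"x": 0, "y": 0, "z": 0, "rx": 0, "ry": 0, "rz": 0, "jaw": 0},
  ],
)

```text
time_s: 28.62
tcp_pos: [0.5486, -0.3809, 0.1954]
orientation: [0.0, 1.0, 0.002, -0.001]
wrist_force: [-0.3, -1.0, 0.5]
gripper_width: 0.0663
finger_force: 67.8
```

```bash
sed -i 's/+.022,tol=.005/+.017,tol=.004/' rel.py; python3 s.py; python3 rel.py .547 -.381 .167
```

```text
M [-0.03 -0.03 -0.  ] F [-0.3 -1.   0.5] j [-0.373  0.507  0.373  0.    -1.437  1.949] xyaw 0.28 p [ 0.5486 -0.3809  0.1954] 0.06634620393504398 28.6
held (array([ 0.5475, -0.3809,  0.0334]), 3168) target (array([ 0.552 , -0.381 ,  0.0289]), 1823)
rim top z [0.213  0.2244 0.2325]
```

Held cup is on axis (0.5475, -0.381), so I continue down.

Request:
arm_command(
  targets=[
    {"x": 0, "y": 0.005, "z": 0.07, "rx": 0, "ry": 0, "rz": 0, "jaw": 0},
    {"x": 0, "y": 0, "z": 0.06, "rx": 0, "ry": 0, "rz": 0, "jaw": 0},
    {"x": 0, "y": 0, "z": 0.03, "rx": 0, "ry": 0, "rz": 0, "jaw": 0},
    {"x": 0, "y": 0, "z": 0, "rx": 0, "ry": 0, "rz": 0, "jaw": 0},
    {"x": 0, "y": 0, "z": 0, "rx": 0, "ry": 0, "rz": 0, "jaw": 0},
  ],
)

```text
time_s: 29.08
tcp_pos: [0.5486, -0.3827, 0.1791]
orientation: [-0.0, 1.0, 0.001, 0.0]
wrist_force: [0.2, -0.4, -1.8]
gripper_width: 0.0664
finger_force: 67.8
```

Request:
arm_command(
  targets=[
    {"x": 0, "y": 0, "z": 0.03, "rx": 0, "ry": 0, "rz": 0, "jaw": 0},
    {"x": 0, "y": 0, "z": 0, "rx": 0, "ry": 0, "rz": 0, "jaw": 0},
  ],
)

```text
time_s: 29.25
tcp_pos: [0.5493, -0.3831, 0.1786]
orientation: [0.001, 1.0, 0.002, 0.002]
wrist_force: [-1.1, 1.3, 8.6]
gripper_width: 0.0663
finger_force: 68.7
```

Request:
arm_command(
  targets=[
    {"x": 0, "y": 0, "z": -0.025, "rx": 0, "ry": 0, "rz": 0, "jaw": 0},
    {"x": 0, "y": 0, "z": 0, "rx": 0, "ry": 0, "rz": 0, "jaw": 1},
    {"x": 0, "y": 0, "z": 0, "rx": 0, "ry": 0, "rz": 0, "jaw": 1},
    {"x": 0, "y": 0, "z": 0, "rx": 0, "ry": 0, "rz": 0, "jaw": 1},
    {"x": 0, "y": 0, "z": -0.3, "rx": 0, "ry": 0, "rz": 0, "jaw": 1},
  ],
)

```text
time_s: 29.67
tcp_pos: [0.5461, -0.3805, 0.2016]
orientation: [-0.004, 1.0, 0.001, -0.005]
wrist_force: [0.2, -0.7, -1.3]
gripper_width: 0.0852
finger_force: 0.0
```

Request:
arm_command(
  targets=[
    {"x": 0, "y": 0, "z": -0.4, "rx": 0, "ry": 0, "rz": 0, "jaw": 1},
    {"x": -0.041, "y": -0.393, "z": 0, "rx": 0, "ry": 0, "rz": 0, "jaw": 1},
    {"x": -0.041, "y": -0.393, "z": 0, "rx": 0, "ry": 0, "rz": 0, "jaw": 1},
    {"x": -0.041, "y": -0.393, "z": 0, "rx": 0, "ry": 0, "rz": 0, "jaw": 1},
    {"x": -0.041, "y": -0.393, "z": 0, "rx": 0, "ry": 0, "rz": 0, "jaw": 1},
  ],
)

```text
time_s: 30.08
tcp_pos: [0.5312, -0.2241, 0.2483]
orientation: [-0.0, 1.0, 0.001, 0.0]
wrist_force: [1.2, 0.8, -0.0]
gripper_width: 0.0853
finger_force: 0.0
```

Request:
arm_command(
  targets=[
    {"x": -0.041, "y": -0.393, "z": 0, "rx": 0, "ry": 0, "rz": 0, "jaw": 1},
    {"x": -0.041, "y": -0.393, "z": 0, "rx": 0, "ry": 0, "rz": 0, "jaw": 1},
    {"x": -0.041, "y": -0.393, "z": 0, "rx": 0, "ry": 0, "rz": 0, "jaw": 1},
    {"x": -0.041, "y": -0.393, "z": 0, "rx": 0, "ry": 0, "rz": 0, "jaw": 1},
    {"x": -0.041, "y": -0.393, "z": 0, "rx": 0, "ry": 0, "rz": 0, "jaw": 1},
  ],
)

```text
time_s: 30.5
tcp_pos: [0.51, -0.0274, 0.2486]
orientation: [0.0, 1.0, 0.001, 0.0]
wrist_force: [0.7, -0.4, 0.9]
gripper_width: 0.0856
finger_force: 0.0
```

Request:
arm_command(
  targets=[
    {"x": -0.041, "y": -0.393, "z": 0, "rx": 0, "ry": 0, "rz": 0, "jaw": 1},
    {"x": -0.041, "y": -0.393, "z": 0, "rx": 0, "ry": 0, "rz": 0, "jaw": 1},
    {"x": -0.041, "y": -0.393, "z": 0, "rx": 0, "ry": 0, "rz": 0, "jaw": 1},
    {"x": -0.041, "y": -0.393, "z": 0, "rx": 0, "ry": 0, "rz": 0, "jaw": 1},
    {"x": -0.041, "y": -0.393, "z": 0, "rx": 0, "ry": 0, "rz": 0, "jaw": 1},
  ],
)

```text
time_s: 30.92
tcp_pos: [0.4889, 0.1692, 0.2487]
orientation: [-0.0, 1.0, 0.002, 0.0]
wrist_force: [1.4, 0.1, -0.1]
gripper_width: 0.0851
finger_force: 0.0
```

Request:
arm_command(
  targets=[
    {"x": -0.041, "y": -0.393, "z": 0, "rx": 0, "ry": 0, "rz": 0, "jaw": 1},
    {"x": -0.041, "y": -0.393, "z": 0, "rx": 0, "ry": 0, "rz": 0, "jaw": 1},
    {"x": -0.041, "y": -0.393, "z": 0, "rx": 0, "ry": 0, "rz": 0, "jaw": 1},
    {"x": -0.041, "y": -0.393, "z": 0, "rx": 0, "ry": 0, "rz": 0, "jaw": 1},
    {"x": -0.041, "y": -0.393, "z": 0, "rx": 0, "ry": 0, "rz": 0, "jaw": 1},
  ],
)

```text
time_s: 31.33
tcp_pos: [0.4679, 0.3657, 0.2485]
orientation: [-0.0, 1.0, 0.002, 0.0]
wrist_force: [1.7, -0.0, -0.4]
gripper_width: 0.0856
finger_force: 0.0
```

Request:
arm_command(
  targets=[
    {"x": 0, "y": 0, "z": 0.2, "rx": 0, "ry": 0, "rz": 0, "jaw": 1},
    {"x": 0, "y": 0, "z": 0, "rx": 0, "ry": 0, "rz": 0, "jaw": 1},
    {"x": 0, "y": 0, "z": 0, "rx": 0, "ry": 0, "rz": 0, "jaw": 1},
  ],
)

```text
time_s: 31.58
tcp_pos: [0.468, 0.3632, 0.2274]
orientation: [0.001, 1.0, 0.002, -0.001]
wrist_force: [-0.1, -0.3, -0.1]
gripper_width: 0.0855
finger_force: 0.0
```

```bash
python3 s.py
python3 - <<'E'
from cups import *
f=grab('wrist'); W=cloud(f); print('P3',rim(W,.470,.364,.14,tol=.005,win=.05))
W=cloud(grab('scene')); print('stack',rim(W,.545,-.382,.195,win=.05))
E
```

```text
M [-0.08 -0.04 -0.05] F [-0.1 -0.3 -0.1] j [ 0.924  0.346  0.204  0.    -1.432  0.65 ] xyaw 0.2 p [0.468  0.3632 0.2274] 0.08552080932620128 31.6
P3 (array([0.4702, 0.3643, 0.0329]), 1063)
stack (array([ 0.5448, -0.3828,  0.0329]), 128)
```

Request:
arm_command(
  targets=[
    {"x": 0.02, "y": -0.01, "z": 0.37, "rx": 0, "ry": 0, "rz": 0, "jaw": 1},
    {"x": 0, "y": 0, "z": 0.37, "rx": 0, "ry": 0, "rz": 0, "jaw": 1},
    {"x": 0, "y": 0, "z": 0.35, "rx": 0, "ry": 0, "rz": 0, "jaw": 1},
    {"x": 0, "y": 0, "z": 0, "rx": 0, "ry": 0, "rz": 0, "jaw": 1},
    {"x": 0, "y": 0, "z": 0, "rx": 0, "ry": 0, "rz": 0, "jaw": 0},
  ],
)

```text
time_s: 32.1
tcp_pos: [0.4708, 0.3634, 0.1199]
orientation: [0.001, 1.0, 0.001, -0.0]
wrist_force: [0.6, -0.1, 1.3]
gripper_width: 0.0758
finger_force: 0.0
```

Request:
arm_command(
  targets=[
    {"x": 0, "y": 0, "z": 0, "rx": 0, "ry": 0, "rz": 0, "jaw": 0},
    {"x": 0, "y": 0, "z": 0, "rx": 0, "ry": 0, "rz": 0, "jaw": 0},
    {"x": 0, "y": 0, "z": 0, "rx": 0, "ry": 0, "rz": 0, "jaw": 0},
    {"x": 0, "y": 0, "z": 0, "rx": 0, "ry": 0, "rz": 0, "jaw": 0},
  ],
)

```text
time_s: 32.43
tcp_pos: [0.472, 0.3659, 0.1229]
orientation: [-0.002, 1.0, 0.002, 0.002]
wrist_force: [-0.1, -1.1, 8.0]
gripper_width: 0.0663
finger_force: 67.3
```

Request:
arm_command(
  targets=[
    {"x": 0, "y": 0, "z": -0.3, "rx": 0, "ry": 0, "rz": 0, "jaw": 0},
    {"x": 0, "y": 0, "z": -0.4, "rx": 0, "ry": 0, "rz": 0, "jaw": 0},
    {"x": 0, "y": 0, "z": -0.4, "rx": 0, "ry": 0, "rz": 0, "jaw": 0},
    {"x": 0, "y": 0, "z": -0.4, "rx": 0, "ry": 0, "rz": 0, "jaw": 0},
    {"x": 0, "y": 0, "z": -0.35, "rx": 0, "ry": 0, "rz": 0, "jaw": 0},
  ],
)

```text
time_s: 32.85
tcp_pos: [0.4705, 0.3647, 0.3088]
orientation: [-0.001, 1.0, 0.002, 0.001]
wrist_force: [0.1, 1.3, 0.1]
gripper_width: 0.0665
finger_force: 67.4
```

Request:
arm_command(
  targets=[
    {"x": 0.0405, "y": 0.393, "z": 0, "rx": 0, "ry": 0, "rz": 0, "jaw": 0},
    {"x": 0.0405, "y": 0.393, "z": 0, "rx": 0, "ry": 0, "rz": 0, "jaw": 0},
    {"x": 0.0405, "y": 0.393, "z": 0, "rx": 0, "ry": 0, "rz": 0, "jaw": 0},
    {"x": 0.0405, "y": 0.393, "z": 0, "rx": 0, "ry": 0, "rz": 0, "jaw": 0},
    {"x": 0.0405, "y": 0.393, "z": 0, "rx": 0, "ry": 0, "rz": 0, "jaw": 0},
  ],
)

```text
time_s: 33.27
tcp_pos: [0.4911, 0.1668, 0.3057]
orientation: [-0.001, 1.0, 0.002, 0.001]
wrist_force: [2.0, -0.2, -0.2]
gripper_width: 0.0661
finger_force: 67.4
```

Request:
arm_command(
  targets=[
    {"x": 0.0405, "y": 0.393, "z": 0, "rx": 0, "ry": 0, "rz": 0, "jaw": 0},
    {"x": 0.0405, "y": 0.393, "z": 0, "rx": 0, "ry": 0, "rz": 0, "jaw": 0},
    {"x": 0.0405, "y": 0.393, "z": 0, "rx": 0, "ry": 0, "rz": 0, "jaw": 0},
    {"x": 0.0405, "y": 0.393, "z": 0, "rx": 0, "ry": 0, "rz": 0, "jaw": 0},
    {"x": 0.0405, "y": 0.393, "z": 0, "rx": 0, "ry": 0, "rz": 0, "jaw": 0},
  ],
)

```text
time_s: 33.68
tcp_pos: [0.5119, -0.0298, 0.3059]
orientation: [-0.0, 1.0, 0.002, 0.001]
wrist_force: [1.1, -0.2, -0.3]
gripper_width: 0.0659
finger_force: 67.4
```

Request:
arm_command(
  targets=[
    {"x": 0.0405, "y": 0.393, "z": 0, "rx": 0, "ry": 0, "rz": 0, "jaw": 0},
    {"x": 0.0405, "y": 0.393, "z": 0, "rx": 0, "ry": 0, "rz": 0, "jaw": 0},
    {"x": 0.0405, "y": 0.393, "z": 0, "rx": 0, "ry": 0, "rz": 0, "jaw": 0},
    {"x": 0.0405, "y": 0.393, "z": 0, "rx": 0, "ry": 0, "rz": 0, "jaw": 0},
    {"x": 0.0405, "y": 0.393, "z": 0, "rx": 0, "ry": 0, "rz": 0, "jaw": 0},
  ],
)

```text
time_s: 34.1
tcp_pos: [0.5328, -0.2264, 0.3058]
orientation: [0.0, 1.0, 0.002, 0.001]
wrist_force: [0.7, 0.1, -1.1]
gripper_width: 0.0662
finger_force: 67.4
```

Request:
arm_command(
  targets=[
    {"x": 0.0405, "y": 0.393, "z": 0, "rx": 0, "ry": 0, "rz": 0, "jaw": 0},
    {"x": 0.0405, "y": 0.393, "z": 0, "rx": 0, "ry": 0, "rz": 0, "jaw": 0},
    {"x": 0.0405, "y": 0.393, "z": 0, "rx": 0, "ry": 0, "rz": 0, "jaw": 0},
    {"x": 0.0405, "y": 0.393, "z": 0, "rx": 0, "ry": 0, "rz": 0, "jaw": 0},
    {"x": 0, "y": 0, "z": 0, "rx": 0, "ry": 0, "rz": 0, "jaw": 0},
  ],
)

```text
time_s: 34.52
tcp_pos: [0.5486, -0.3876, 0.3019]
orientation: [-0.0, 1.0, -0.001, -0.002]
wrist_force: [-0.6, 2.0, -2.8]
gripper_width: 0.066
finger_force: 67.5
```

Request:
arm_command(
  targets=[
    {"x": 0, "y": 0, "z": 0, "rx": 0, "ry": 0, "rz": 0, "jaw": 0},
    {"x": 0, "y": 0, "z": 0, "rx": 0, "ry": 0, "rz": 0, "jaw": 0},
  ],
)

```text
time_s: 34.68
tcp_pos: [0.5496, -0.3817, 0.3049]
orientation: [0.0, 1.0, 0.001, 0.0]
wrist_force: [-0.2, 0.0, -0.2]
gripper_width: 0.066
finger_force: 67.5
```

```bash
python3 s.py; python3 rel.py .547 -.381 .195
```

```text
M [ 0.03  0.02 -0.  ] F [-0.2  0.  -0.2] j [-0.374  0.51   0.651 -0.    -1.711  1.947] xyaw 0.14 p [ 0.5496 -0.3817  0.3049] 0.06604247640738606 34.7
held (array([ 0.5486, -0.3816,  0.0332]), 3623) target (array([ 0.5472, -0.3826,  0.0329]), 406)
rim top z [0.3234 0.3345 0.3419]
```

Request:
arm_command(
  targets=[
    {"x": -0.008, "y": 0.01, "z": 0.3, "rx": 0, "ry": 0, "rz": 0, "jaw": 0},
    {"x": 0, "y": 0, "z": 0.3, "rx": 0, "ry": 0, "rz": 0, "jaw": 0},
    {"x": 0, "y": 0, "z": 0.2, "rx": 0, "ry": 0, "rz": 0, "jaw": 0},
    {"x": 0, "y": 0, "z": 0, "rx": 0, "ry": 0, "rz": 0, "jaw": 0},
    {"x": 0, "y": 0, "z": 0, "rx": 0, "ry": 0, "rz": 0, "jaw": 0},
  ],
)

```text
time_s: 35.15
tcp_pos: [0.5487, -0.3815, 0.2254]
orientation: [0.0, 1.0, 0.002, -0.0]
wrist_force: [-0.3, -0.2, 0.9]
gripper_width: 0.0665
finger_force: 67.5
```

```bash
python3 s.py; python3 rel.py .547 -.381 .195
```

```text
M [-0.03 -0.04 -0.02] F [-0.3 -0.2  0.9] j [-3.740e-01  5.020e-01  4.380e-01  1.000e-03 -1.508e+00  1.950e+00] xyaw 0.26 p [ 0.5487 -0.3815  0.2254] 0.06650913800520361 35.1
held (array([ 0.5476, -0.3814,  0.0333]), 3343) target (array([ 0.5521, -0.3823,  0.0286]), 1725)
rim top z [0.2437 0.2546 0.2624]
```

Request:
arm_command(
  targets=[
    {"x": 0, "y": 0.01, "z": 0.08, "rx": 0, "ry": 0, "rz": 0, "jaw": 0},
    {"x": 0, "y": 0, "z": 0.07, "rx": 0, "ry": 0, "rz": 0, "jaw": 0},
    {"x": 0, "y": 0, "z": 0.04, "rx": 0, "ry": 0, "rz": 0, "jaw": 0},
    {"x": 0, "y": 0, "z": 0, "rx": 0, "ry": 0, "rz": 0, "jaw": 0},
    {"x": 0, "y": 0, "z": 0, "rx": 0, "ry": 0, "rz": 0, "jaw": 0},
  ],
)

```text
time_s: 35.62
tcp_pos: [0.549, -0.3836, 0.2061]
orientation: [0.0, 1.0, 0.002, 0.0]
wrist_force: [0.4, 1.2, 1.7]
gripper_width: 0.0661
finger_force: 67.8
```

Request:
arm_command(
  targets=[
    {"x": 0, "y": 0, "z": 0.03, "rx": 0, "ry": 0, "rz": 0, "jaw": 0},
    {"x": 0, "y": 0, "z": 0, "rx": 0, "ry": 0, "rz": 0, "jaw": 0},
  ],
)

```text
time_s: 35.78
tcp_pos: [0.5498, -0.3841, 0.2059]
orientation: [0.002, 1.0, 0.002, 0.002]
wrist_force: [-0.7, 3.6, 10.9]
gripper_width: 0.066
finger_force: 68.7
```

Request:
arm_command(
  targets=[
    {"x": 0, "y": 0, "z": -0.025, "rx": 0, "ry": 0, "rz": 0, "jaw": 0},
    {"x": 0, "y": 0, "z": 0, "rx": 0, "ry": 0, "rz": 0, "jaw": 1},
    {"x": 0, "y": 0, "z": 0, "rx": 0, "ry": 0, "rz": 0, "jaw": 1},
    {"x": 0, "y": 0, "z": 0, "rx": 0, "ry": 0, "rz": 0, "jaw": 1},
    {"x": 0, "y": 0, "z": -0.3, "rx": 0, "ry": 0, "rz": 0, "jaw": 1},
  ],
)

```text
time_s: 36.2
tcp_pos: [0.5465, -0.3816, 0.2276]
orientation: [-0.004, 1.0, 0.001, -0.006]
wrist_force: [1.6, 0.4, -2.3]
gripper_width: 0.0854
finger_force: 0.0
```

Request:
arm_command(
  targets=[
    {"x": 0, "y": 0, "z": -0.4, "rx": 0, "ry": 0, "rz": 0, "jaw": 1},
    {"x": 0.022, "y": -0.388, "z": 0, "rx": 0, "ry": 0, "rz": 0, "jaw": 1},
    {"x": 0.022, "y": -0.388, "z": 0, "rx": 0, "ry": 0, "rz": 0, "jaw": 1},
    {"x": 0.022, "y": -0.388, "z": 0, "rx": 0, "ry": 0, "rz": 0, "jaw": 1},
    {"x": 0.022, "y": -0.388, "z": 0, "rx": 0, "ry": 0, "rz": 0, "jaw": 1},
  ],
)

```text
time_s: 36.62
tcp_pos: [0.5569, -0.227, 0.2745]
orientation: [-0.0, 1.0, 0.001, -0.0]
wrist_force: [0.6, -0.6, 0.1]
gripper_width: 0.0857
finger_force: 0.0
```

Request:
arm_command(
  targets=[
    {"x": 0.022, "y": -0.388, "z": 0, "rx": 0, "ry": 0, "rz": 0, "jaw": 1},
    {"x": 0.022, "y": -0.388, "z": 0, "rx": 0, "ry": 0, "rz": 0, "jaw": 1},
    {"x": 0.022, "y": -0.388, "z": 0, "rx": 0, "ry": 0, "rz": 0, "jaw": 1},
    {"x": 0.022, "y": -0.388, "z": 0, "rx": 0, "ry": 0, "rz": 0, "jaw": 1},
    {"x": 0.022, "y": -0.388, "z": 0, "rx": 0, "ry": 0, "rz": 0, "jaw": 1},
  ],
)

```text
time_s: 37.03
tcp_pos: [0.5673, -0.0326, 0.2748]
orientation: [0.0, 1.0, 0.001, -0.0]
wrist_force: [0.6, -0.2, 0.7]
gripper_width: 0.0853
finger_force: 0.0
```

Request:
arm_command(
  targets=[
    {"x": 0.022, "y": -0.388, "z": 0, "rx": 0, "ry": 0, "rz": 0, "jaw": 1},
    {"x": 0.022, "y": -0.388, "z": 0, "rx": 0, "ry": 0, "rz": 0, "jaw": 1},
    {"x": 0.022, "y": -0.388, "z": 0, "rx": 0, "ry": 0, "rz": 0, "jaw": 1},
    {"x": 0.022, "y": -0.388, "z": 0, "rx": 0, "ry": 0, "rz": 0, "jaw": 1},
    {"x": 0.022, "y": -0.388, "z": 0, "rx": 0, "ry": 0, "rz": 0, "jaw": 1},
  ],
)

```text
time_s: 37.45
tcp_pos: [0.5777, 0.1615, 0.2748]
orientation: [0.0, 1.0, 0.001, -0.0]
wrist_force: [0.7, -1.2, 0.7]
gripper_width: 0.0858
finger_force: 0.0
```

Request:
arm_command(
  targets=[
    {"x": 0.022, "y": -0.388, "z": 0, "rx": 0, "ry": 0, "rz": 0, "jaw": 1},
    {"x": 0.022, "y": -0.388, "z": 0, "rx": 0, "ry": 0, "rz": 0, "jaw": 1},
    {"x": 0.022, "y": -0.388, "z": 0, "rx": 0, "ry": 0, "rz": 0, "jaw": 1},
    {"x": 0.022, "y": -0.388, "z": 0, "rx": 0, "ry": 0, "rz": 0, "jaw": 1},
    {"x": 0.022, "y": -0.388, "z": 0, "rx": 0, "ry": 0, "rz": 0, "jaw": 1},
  ],
)

```text
time_s: 37.87
tcp_pos: [0.5882, 0.3554, 0.2746]
orientation: [0.0, 1.0, 0.001, -0.0]
wrist_force: [1.5, 0.3, 0.3]
gripper_width: 0.0856
finger_force: 0.0
```

Request:
arm_command(
  targets=[
    {"x": 0, "y": 0, "z": 0.3, "rx": 0, "ry": 0, "rz": 0, "jaw": 1},
    {"x": 0, "y": 0, "z": 0.2, "rx": 0, "ry": 0, "rz": 0, "jaw": 1},
    {"x": 0, "y": 0, "z": 0, "rx": 0, "ry": 0, "rz": 0, "jaw": 1},
    {"x": 0, "y": 0, "z": 0, "rx": 0, "ry": 0, "rz": 0, "jaw": 1},
  ],
)

```text
time_s: 38.2
tcp_pos: [0.5881, 0.3531, 0.2238]
orientation: [0.001, 1.0, 0.001, -0.001]
wrist_force: [-0.2, 0.4, 0.8]
gripper_width: 0.0853
finger_force: 0.0
```

```bash
python3 s.py
python3 - <<'E'
from cups import *
f=grab('wrist'); W=cloud(f); print('P4',rim(W,.590,.354,.14,tol=.005,win=.05))
W=cloud(grab('scene')); print('stack',rim(W,.545,-.382,.223,win=.05))
P=W.reshape(-1,3); P=P[np.isfinite(P[:,0])]; Q=P[(abs(P[:,2]-.04)<.006)&(np.hypot(P[:,0]-.566,P[:,1]+.16)<.06)]; print('lid knob',Q.min(0),Q.max(0),len(Q))
E
```

```text
M [ 0.01 -0.08  0.01] F [-0.2  0.4  0.8] j [ 0.768  0.543  0.503  0.    -1.534  0.806] xyaw 0.17 p [0.5881 0.3531 0.2238] 0.08534420821559906 38.2
P4 (array([0.5896, 0.3544, 0.0329]), 1097)
stack (array([ 0.5447, -0.3839,  0.033 ]), 133)
lid knob [ 0.57751885 -0.15127959  0.03430176] [ 0.60076421 -0.1298171   0.04523173] 54
```

Request:
arm_command(
  targets=[
    {"x": 0.02, "y": -0.01, "z": 0.36, "rx": 0, "ry": 0, "rz": 0, "jaw": 1},
    {"x": 0, "y": 0, "z": 0.36, "rx": 0, "ry": 0, "rz": 0, "jaw": 1},
    {"x": 0, "y": 0, "z": 0.34, "rx": 0, "ry": 0, "rz": 0, "jaw": 1},
    {"x": 0, "y": 0, "z": 0, "rx": 0, "ry": 0, "rz": 0, "jaw": 1},
    {"x": 0, "y": 0, "z": 0, "rx": 0, "ry": 0, "rz": 0, "jaw": 0},
  ],
)

```text
time_s: 38.72
tcp_pos: [0.5907, 0.3539, 0.1197]
orientation: [0.001, 1.0, 0.001, -0.0]
wrist_force: [-0.0, 1.0, 0.7]
gripper_width: 0.0754
finger_force: 0.0
```

Request:
arm_command(
  targets=[
    {"x": 0, "y": 0, "z": 0, "rx": 0, "ry": 0, "rz": 0, "jaw": 0},
    {"x": 0, "y": 0, "z": 0, "rx": 0, "ry": 0, "rz": 0, "jaw": 0},
    {"x": 0, "y": 0, "z": 0, "rx": 0, "ry": 0, "rz": 0, "jaw": 0},
    {"x": 0, "y": 0, "z": 0, "rx": 0, "ry": 0, "rz": 0, "jaw": 0},
  ],
)

```text
time_s: 39.05
tcp_pos: [0.5922, 0.3557, 0.1229]
orientation: [-0.002, 1.0, 0.002, 0.003]
wrist_force: [-1.0, -0.6, 6.9]
gripper_width: 0.0663
finger_force: 67.4
```

Request:
arm_command(
  targets=[
    {"x": 0, "y": 0, "z": -0.35, "rx": 0, "ry": 0, "rz": 0, "jaw": 0},
    {"x": 0, "y": 0, "z": -0.4, "rx": 0, "ry": 0, "rz": 0, "jaw": 0},
    {"x": 0, "y": 0, "z": -0.4, "rx": 0, "ry": 0, "rz": 0, "jaw": 0},
    {"x": 0, "y": 0, "z": -0.4, "rx": 0, "ry": 0, "rz": 0, "jaw": 0},
    {"x": 0, "y": 0, "z": -0.4, "rx": 0, "ry": 0, "rz": 0, "jaw": 0},
  ],
)

```text
time_s: 39.47
tcp_pos: [0.59, 0.3543, 0.3176]
orientation: [-0.001, 1.0, 0.002, 0.001]
wrist_force: [2.4, 1.2, -1.0]
gripper_width: 0.0658
finger_force: 67.6
```

Request:
arm_command(
  targets=[
    {"x": -0.023, "y": 0.388, "z": -0.1, "rx": 0, "ry": 0, "rz": 0, "jaw": 0},
    {"x": -0.023, "y": 0.388, "z": -0.1, "rx": 0, "ry": 0, "rz": 0, "jaw": 0},
    {"x": -0.023, "y": 0.388, "z": 0, "rx": 0, "ry": 0, "rz": 0, "jaw": 0},
    {"x": -0.023, "y": 0.388, "z": 0, "rx": 0, "ry": 0, "rz": 0, "jaw": 0},
    {"x": -0.023, "y": 0.388, "z": 0, "rx": 0, "ry": 0, "rz": 0, "jaw": 0},
  ],
)

```text
time_s: 39.88
tcp_pos: [0.5791, 0.1592, 0.3354]
orientation: [-0.001, 1.0, 0.002, 0.001]
wrist_force: [1.8, -0.8, -0.7]
gripper_width: 0.066
finger_force: 67.6
```

Request:
arm_command(
  targets=[
    {"x": -0.023, "y": 0.388, "z": 0, "rx": 0, "ry": 0, "rz": 0, "jaw": 0},
    {"x": -0.023, "y": 0.388, "z": 0, "rx": 0, "ry": 0, "rz": 0, "jaw": 0},
    {"x": -0.023, "y": 0.388, "z": 0, "rx": 0, "ry": 0, "rz": 0, "jaw": 0},
    {"x": -0.023, "y": 0.388, "z": 0, "rx": 0, "ry": 0, "rz": 0, "jaw": 0},
    {"x": -0.023, "y": 0.388, "z": 0, "rx": 0, "ry": 0, "rz": 0, "jaw": 0},
  ],
)

```text
time_s: 40.3
tcp_pos: [0.5681, -0.0351, 0.3353]
orientation: [-0.0, 1.0, 0.002, 0.001]
wrist_force: [0.3, 0.5, -1.5]
gripper_width: 0.066
finger_force: 67.6
```

Request:
arm_command(
  targets=[
    {"x": -0.023, "y": 0.388, "z": 0, "rx": 0, "ry": 0, "rz": 0, "jaw": 0},
    {"x": -0.023, "y": 0.388, "z": 0, "rx": 0, "ry": 0, "rz": 0, "jaw": 0},
    {"x": -0.023, "y": 0.388, "z": 0, "rx": 0, "ry": 0, "rz": 0, "jaw": 0},
    {"x": -0.023, "y": 0.388, "z": 0, "rx": 0, "ry": 0, "rz": 0, "jaw": 0},
    {"x": -0.023, "y": 0.388, "z": 0, "rx": 0, "ry": 0, "rz": 0, "jaw": 0},
  ],
)

```text
time_s: 40.72
tcp_pos: [0.5572, -0.2291, 0.3353]
orientation: [0.0, 1.0, 0.002, 0.001]
wrist_force: [1.7, -0.2, -1.5]
gripper_width: 0.0665
finger_force: 67.6
```

```bash
python3 s.py
```

```text
M [ 0.03 -0.15  0.04] F [ 1.7 -0.2 -1.5] j [-0.131  0.362  0.498 -0.    -1.705  1.705] xyaw 0.19 p [ 0.5572 -0.2291  0.3353] 0.06652572635266325 40.7
```

Four lateral rows remain. I do those, then settle and measure.

Request:
arm_command(
  targets=[
    {"x": -0.023, "y": 0.388, "z": 0, "rx": 0, "ry": 0, "rz": 0, "jaw": 0},
    {"x": -0.023, "y": 0.388, "z": 0, "rx": 0, "ry": 0, "rz": 0, "jaw": 0},
    {"x": -0.023, "y": 0.388, "z": 0, "rx": 0, "ry": 0, "rz": 0, "jaw": 0},
    {"x": -0.023, "y": 0.36, "z": 0, "rx": 0, "ry": 0, "rz": 0, "jaw": 0},
    {"x": 0, "y": 0, "z": 0, "rx": 0, "ry": 0, "rz": 0, "jaw": 0},
  ],
)

```text
time_s: 41.13
tcp_pos: [0.5471, -0.3856, 0.3326]
orientation: [0.0, 1.0, -0.002, -0.001]
wrist_force: [0.5, 1.7, -2.4]
gripper_width: 0.0661
finger_force: 67.6
```

Request:
arm_command(
  targets=[
    {"x": 0, "y": 0, "z": 0, "rx": 0, "ry": 0, "rz": 0, "jaw": 0},
    {"x": 0, "y": 0, "z": 0, "rx": 0, "ry": 0, "rz": 0, "jaw": 0},
  ],
)

```text
time_s: 41.3
tcp_pos: [0.549, -0.3798, 0.3345]
orientation: [0.0, 1.0, 0.001, 0.0]
wrist_force: [0.1, -0.0, -1.4]
gripper_width: 0.0663
finger_force: 67.6
```

```bash
python3 s.py; python3 rel.py .547 -.382 .223
```

```text
M [0.06 0.01 0.01] F [ 0.1 -0.  -1.4] j [-0.372  0.519  0.741 -0.    -1.792  1.945] xyaw 0.15 p [ 0.549  -0.3798  0.3345] 0.06633774459706046 41.3
held (array([ 0.5474, -0.3796,  0.0332]), 3651) target (array([ 0.5474, -0.3835,  0.0329]), 430)
rim top z [0.3529 0.3637 0.3715]
```

Request:
arm_command(
  targets=[
    {"x": 0, "y": 0.033, "z": 0.3, "rx": 0, "ry": 0, "rz": 0, "jaw": 0},
    {"x": 0, "y": 0, "z": 0.3, "rx": 0, "ry": 0, "rz": 0, "jaw": 0},
    {"x": 0, "y": 0, "z": 0.22, "rx": 0, "ry": 0, "rz": 0, "jaw": 0},
    {"x": 0, "y": 0, "z": 0, "rx": 0, "ry": 0, "rz": 0, "jaw": 0},
    {"x": 0, "y": 0, "z": 0, "rx": 0, "ry": 0, "rz": 0, "jaw": 0},
  ],
)

```text
time_s: 41.77
tcp_pos: [0.5488, -0.3819, 0.2525]
orientation: [-0.0, 1.0, 0.002, -0.001]
wrist_force: [0.6, -0.4, -0.4]
gripper_width: 0.0665
finger_force: 67.7
```

```bash
python3 s.py; python3 rel.py .547 -.382 .223
```

```text
M [-0.02  0.04  0.02] F [ 0.6 -0.4 -0.4] j [-0.375  0.501  0.505  0.    -1.576  1.95 ] xyaw 0.27 p [ 0.5488 -0.3819  0.2525] 0.06647113380787391 41.8
held (array([ 0.5472, -0.3818,  0.0334]), 3239) target (array([ 0.5516, -0.3828,  0.0287]), 1767)
rim top z [0.2708 0.2813 0.2894]
```

Request:
arm_command(
  targets=[
    {"x": 0, "y": 0.003, "z": 0.08, "rx": 0, "ry": 0, "rz": 0, "jaw": 0},
    {"x": 0, "y": 0, "z": 0.07, "rx": 0, "ry": 0, "rz": 0, "jaw": 0},
    {"x": 0, "y": 0, "z": 0.03, "rx": 0, "ry": 0, "rz": 0, "jaw": 0},
    {"x": 0, "y": 0, "z": 0, "rx": 0, "ry": 0, "rz": 0, "jaw": 0},
    {"x": 0, "y": 0, "z": 0, "rx": 0, "ry": 0, "rz": 0, "jaw": 0},
  ],
)

```text
time_s: 42.23
tcp_pos: [0.5489, -0.3835, 0.2343]
orientation: [0.0, 1.0, 0.001, 0.0]
wrist_force: [-0.8, -0.4, -1.0]
gripper_width: 0.0659
finger_force: 67.7
```

Request:
arm_command(
  targets=[
    {"x": 0, "y": 0, "z": 0.03, "rx": 0, "ry": 0, "rz": 0, "jaw": 0},
    {"x": 0, "y": 0, "z": 0, "rx": 0, "ry": 0, "rz": 0, "jaw": 0},
  ],
)

```text
time_s: 42.4
tcp_pos: [0.5496, -0.384, 0.234]
orientation: [0.001, 1.0, 0.002, 0.002]
wrist_force: [-1.3, 2.4, 8.0]
gripper_width: 0.0663
finger_force: 68.4
```

Request:
arm_command(
  targets=[
    {"x": 0, "y": 0, "z": -0.025, "rx": 0, "ry": 0, "rz": 0, "jaw": 0},
    {"x": 0, "y": 0, "z": 0, "rx": 0, "ry": 0, "rz": 0, "jaw": 1},
    {"x": 0, "y": 0, "z": 0, "rx": 0, "ry": 0, "rz": 0, "jaw": 1},
    {"x": 0, "y": 0, "z": 0, "rx": 0, "ry": 0, "rz": 0, "jaw": 1},
    {"x": 0, "y": 0, "z": -0.3, "rx": 0, "ry": 0, "rz": 0, "jaw": 1},
  ],
)

```text
time_s: 42.82
tcp_pos: [0.5468, -0.3814, 0.2561]
orientation: [-0.004, 1.0, 0.001, -0.006]
wrist_force: [-0.2, -1.1, -1.6]
gripper_width: 0.0854
finger_force: 0.0
```

Request:
arm_command(
  targets=[
    {"x": 0, "y": 0, "z": -0.4, "rx": 0, "ry": 0, "rz": 0, "jaw": 1},
    {"x": 0.06, "y": -0.347, "z": 0, "rx": 0, "ry": 0, "rz": 0, "jaw": 1},
    {"x": 0.06, "y": -0.347, "z": 0, "rx": 0, "ry": 0, "rz": 0, "jaw": 1},
    {"x": 0.06, "y": -0.347, "z": 0, "rx": 0, "ry": 0, "rz": 0, "jaw": 1},
    {"x": 0.06, "y": -0.347, "z": 0, "rx": 0, "ry": 0, "rz": 0, "jaw": 1},
  ],
)

```text
time_s: 43.23
tcp_pos: [0.5725, -0.2433, 0.3032]
orientation: [-0.0, 1.0, 0.001, -0.0]
wrist_force: [1.6, -0.2, -0.4]
gripper_width: 0.0856
finger_force: 0.0
```

Request:
arm_command(
  targets=[
    {"x": 0.06, "y": -0.347, "z": 0.2, "rx": 0, "ry": 0, "rz": 0, "jaw": 1},
    {"x": 0.06, "y": -0.347, "z": 0.2, "rx": 0, "ry": 0, "rz": 0, "jaw": 1},
    {"x": 0.06, "y": -0.347, "z": 0.2, "rx": 0, "ry": 0, "rz": 0, "jaw": 1},
    {"x": 0, "y": 0, "z": 0.4, "rx": 0, "ry": 0, "rz": 0, "jaw": 1},
    {"x": 0, "y": 0, "z": 0.3, "rx": 0, "ry": 0, "rz": 0, "jaw": 0.6},
  ],
)

```text
time_s: 43.65
tcp_pos: [0.59, -0.1379, 0.1714]
orientation: [-0.0, 1.0, 0.003, -0.0]
wrist_force: [-0.1, 0.6, -1.7]
gripper_width: 0.0757
finger_force: 0.0
```

Request:
arm_command(
  targets=[
    {"x": 0, "y": 0, "z": 0, "rx": 0, "ry": 0, "rz": 0, "jaw": 0.6},
    {"x": 0, "y": 0, "z": 0, "rx": 0, "ry": 0, "rz": 0, "jaw": 0.6},
  ],
)

```text
time_s: 43.82
tcp_pos: [0.5894, -0.1406, 0.1726]
orientation: [0.0, 1.0, 0.002, -0.002]
wrist_force: [-0.6, -0.1, 2.3]
gripper_width: 0.0523
finger_force: 0.0
```

```bash
python3 s.py
cat > lid.py <<'E'
from cups import *
f=grab('wrist'); W=cloud(f); cv2.imwrite('pics/w4.png',f['image'])
P=W.reshape(-1,3); P=P[np.isfinite(P[:,0])]
Q=P[(abs(P[:,2]-.042)<.003)&(np.hypot(P[:,0]-.592,P[:,1]+.14)<.05)]; print('knob',cv2.minEnclosingCircle((Q[:,:2]*1000).astype(np.float32)),Q.mean(0),len(Q))
Q=P[(abs(P[:,2]-.010)<.004)&(np.hypot(P[:,0]-.592,P[:,1]+.14)<.06)]; print('flange',cv2.minEnclosingCircle((Q[:,:2]*1000).astype(np.float32)),len(Q))
for n in('scene','side'):
    W=cloud(grab(n)); print(n,'stack',rim(W,.545,-.382,.251,win=.05),rim(W,.545,-.382,.111,tol=.01,win=.05))
    cv2.imwrite(f'pics/{n}4.png',cv2.resize(viewer.grab_frame(n)['image'][50:250,80:300],None,fx=2.5,fy=2.5,interpolation=cv2.INTER_CUBIC))
    P=W.reshape(-1,3); P=P[np.isfinite(P[:,0])]; Q=P[(abs(P[:,2]-.04)<.006)&(np.hypot(P[:,0]-.59,P[:,1]+.14)<.06)]; print('lid knob',Q.min(0),Q.max(0),len(Q))
E
python3 lid.py
```

```text
M [-0.05 -0.1  -0.01] F [-0.6 -0.1  2.3] j [ 2.400e-02  3.940e-01  1.350e-01  1.000e-03 -1.316e+00  1.550e+00] xyaw 0.18 p [ 0.5894 -0.1406  0.1726] 0.052255500820898255 43.8
knob ((590.7175903320312, -140.76564025878906), 11.014750480651855) [ 0.59099669 -0.14093461  0.04251433] 449
flange ((590.4921264648438, -140.84817504882812), 36.04070281982422) 3288
scene stack (array([ 0.5441, -0.3838,  0.0331]), 141) (array([ 0.5454, -0.3809,  0.0331]), 134)
lid knob [ 0.57855336 -0.15011834  0.03466958] [ 0.60030162 -0.13094898  0.04548534] 50
side stack (array([ 0.5447, -0.3822,  0.033 ]), 98) (array([ 0.5456, -0.3798,  0.0337]), 116)
lid knob [ 0.57944406 -0.15112852  0.03445342] [ 0.59699269 -0.12653014  0.04596351] 40
```

View pics/w4.png

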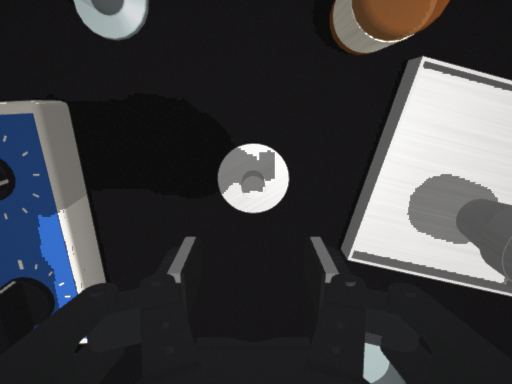

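View pics/side4.png

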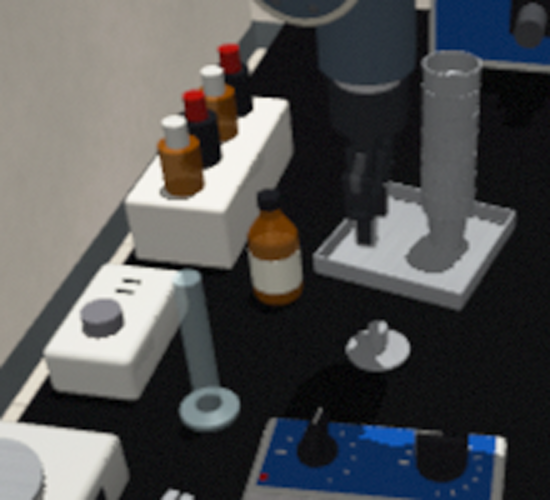

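The wrist view shows the steel lid at (253,178), knob up. It was knocked about 3 cm from where it was. The side view shows the seven-cup stack upright in the tray at (450,160). I grip the lid's knob next.

Request:
arm_command(
  targets=[
    {"x": 0.02, "y": 0, "z": 0.4, "rx": 0, "ry": 0, "rz": 0, "jaw": 0.6},
    {"x": 0, "y": 0, "z": 0.4, "rx": 0, "ry": 0, "rz": 0, "jaw": 0.6},
    {"x": 0, "y": 0, "z": 0.4, "rx": 0, "ry": 0, "rz": 0, "jaw": 0.6},
    {"x": 0, "y": 0, "z": 0.28, "rx": 0, "ry": 0, "rz": 0, "jaw": 0.6},
    {"x": 0, "y": 0, "z": 0, "rx": 0, "ry": 0, "rz": 0, "jaw": 0.6},
  ],
)

```text
time_s: 44.48
tcp_pos: [0.5884, -0.1402, 0.0201]
orientation: [-0.001, 1.0, 0.001, -0.005]
wrist_force: [-1.5, 0.2, -0.7]
gripper_width: 0.0512
finger_force: 0.0
```

Request:
arm_command(
  targets=[
    {"x": 0, "y": 0, "z": 0, "rx": 0, "ry": 0, "rz": 0, "jaw": 0},
    {"x": 0, "y": 0, "z": 0, "rx": 0, "ry": 0, "rz": 0, "jaw": 0},
    {"x": 0, "y": 0, "z": 0, "rx": 0, "ry": 0, "rz": 0, "jaw": 0},
    {"x": 0, "y": 0, "z": 0, "rx": 0, "ry": 0, "rz": 0, "jaw": 0},
    {"x": 0, "y": 0, "z": 0, "rx": 0, "ry": 0, "rz": 0, "jaw": 0},
  ],
)

```text
time_s: 44.9
tcp_pos: [0.5947, -0.1408, 0.0291]
orientation: [0.001, 1.0, 0.002, 0.003]
wrist_force: [-0.4, 0.2, 7.6]
gripper_width: 0.02
finger_force: 59.4
```

```bash
python3 s.py
```

```text
M [ 0.04  0.11 -0.02] F [-0.4  0.2  7.6] j [ 2.40e-02  5.09e-01 -7.20e-02  1.00e-03 -9.84e-01  1.55e+00] xyaw 0.21 p [ 0.5947 -0.1408  0.0291] 0.02000255016344983 44.9
```

Request:
arm_command(
  targets=[
    {"x": 0, "y": 0, "z": -0.2, "rx": 0, "ry": 0, "rz": 0, "jaw": 0},
    {"x": 0, "y": 0, "z": -0.4, "rx": 0, "ry": 0, "rz": 0, "jaw": 0},
    {"x": 0, "y": 0, "z": -0.4, "rx": 0, "ry": 0, "rz": 0, "jaw": 0},
    {"x": 0, "y": 0, "z": -0.4, "rx": 0, "ry": 0, "rz": 0, "jaw": 0},
    {"x": 0, "y": 0, "z": -0.4, "rx": 0, "ry": 0, "rz": 0, "jaw": 0},
  ],
)

```text
time_s: 45.32
tcp_pos: [0.5919, -0.1403, 0.209]
orientation: [-0.0, 1.0, 0.001, 0.001]
wrist_force: [1.7, 0.5, 0.4]
gripper_width: 0.0195
finger_force: 58.9
```

Request:
arm_command(
  targets=[
    {"x": 0, "y": 0, "z": -0.4, "rx": 0, "ry": 0, "rz": 0, "jaw": 0},
    {"x": 0, "y": 0, "z": -0.4, "rx": 0, "ry": 0, "rz": 0, "jaw": 0},
    {"x": 0, "y": 0, "z": -0.4, "rx": 0, "ry": 0, "rz": 0, "jaw": 0},
    {"x": 0, "y": 0, "z": 0, "rx": 0, "ry": 0, "rz": 0, "jaw": 0},
    {"x": -0.06, "y": 0.347, "z": 0, "rx": 0, "ry": 0, "rz": 0, "jaw": 0},
  ],
)

```text
time_s: 45.73
tcp_pos: [0.5883, -0.1713, 0.3298]
orientation: [-0.001, 1.0, 0.004, 0.005]
wrist_force: [1.6, -1.5, -2.2]
gripper_width: 0.0198
finger_force: 59.0
```

Request:
arm_command(
  targets=[
    {"x": -0.06, "y": 0.347, "z": 0, "rx": 0, "ry": 0, "rz": 0, "jaw": 0},
    {"x": -0.06, "y": 0.347, "z": 0, "rx": 0, "ry": 0, "rz": 0, "jaw": 0},
    {"x": -0.06, "y": 0.347, "z": 0, "rx": 0, "ry": 0, "rz": 0, "jaw": 0},
    {"x": -0.06, "y": 0.347, "z": 0, "rx": 0, "ry": 0, "rz": 0, "jaw": 0},
    {"x": -0.06, "y": 0.347, "z": 0, "rx": 0, "ry": 0, "rz": 0, "jaw": 0},
  ],
)

```text
time_s: 46.15
tcp_pos: [0.5561, -0.3501, 0.3267]
orientation: [0.0, 1.0, 0.002, 0.001]
wrist_force: [1.1, -0.8, -1.5]
gripper_width: 0.0198
finger_force: 59.0
```

Request:
arm_command(
  targets=[
    {"x": -0.06, "y": 0.347, "z": 0, "rx": 0, "ry": 0, "rz": 0, "jaw": 0},
    {"x": 0, "y": 0, "z": 0, "rx": 0, "ry": 0, "rz": 0, "jaw": 0},
    {"x": 0, "y": 0, "z": 0, "rx": 0, "ry": 0, "rz": 0, "jaw": 0},
    {"x": 0, "y": 0, "z": 0, "rx": 0, "ry": 0, "rz": 0, "jaw": 0},
  ],
)

```text
time_s: 46.48
tcp_pos: [0.5509, -0.3833, 0.326]
orientation: [-0.0, 1.0, 0.001, 0.0]
wrist_force: [0.5, 0.6, -1.4]
gripper_width: 0.0196
finger_force: 59.1
```

```bash
python3 s.py
cat > lid2.py <<'E'
from cups import *
f=grab('wrist'); W=cloud(f); cv2.imwrite('pics/w5.png',f['image']); p=sensors.get_obs()['tcp_pos']
P=W.reshape(-1,3); P=P[np.isfinite(P[:,0])]
d=np.hypot(P[:,0]-p[0],P[:,1]-p[1])
Q=P[(d<.045)&(abs(P[:,2]-(p[2]-.0185))<.006)]
print('flange',cv2.minEnclosingCircle((Q[:,:2]*1000).astype(np.float32)),len(Q),Q.mean(0),rim(W,p[0],p[1],p[2]-.019,r0=.036,tol=.004,win=.045))
A=np.c_[Q[:,:2],np.ones(len(Q))]; print('tilt',np.linalg.lstsq(A,Q[:,2],rcond=None)[0])
print('stack',rim(W,.547,-.383,.251,tol=.004,win=.045))
E
python3 lid2.py
```

```text
M [ 0.1   0.01 -0.03] F [ 0.5  0.6 -1.4] j [-0.376  0.523  0.727 -0.    -1.773  1.949] xyaw 0.15 p [ 0.5509 -0.3833  0.326 ] 0.01955944239921921 46.5
flange ((546.5319213867188, -383.2998352050781), 36.49818801879883) 5968 [ 0.56205358 -0.38312783  0.30762581] (array([ 0.5423, -0.3832,  0.0309]), 5965)
tilt [-0.00862246  0.00129184  0.31296703]
stack (array([ 0.5466, -0.3835,  0.0331]), 375)
```

View pics/w5.png

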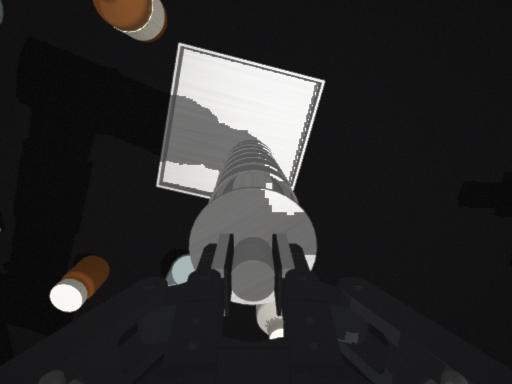

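The lid is held level, and its flange centre (253,240) lies on the stack axis to within about 1 mm, so I lower it.

Request:
arm_command(
  targets=[
    {"x": 0, "y": 0, "z": 0.2, "rx": 0, "ry": 0, "rz": 0, "jaw": 0},
    {"x": 0, "y": 0, "z": 0.19, "rx": 0, "ry": 0, "rz": 0, "jaw": 0},
    {"x": 0, "y": 0, "z": 0, "rx": 0, "ry": 0, "rz": 0, "jaw": 0},
    {"x": 0, "y": 0, "z": 0, "rx": 0, "ry": 0, "rz": 0, "jaw": 0},
  ],
)

```text
time_s: 46.87
tcp_pos: [0.5508, -0.3821, 0.2865]
orientation: [-0.0, 1.0, 0.002, -0.001]
wrist_force: [0.8, -0.0, -0.3]
gripper_width: 0.02
finger_force: 59.2
```

```bash
python3 s.py; python3 lid2.py
```

```text
M [-0.    0.    0.02] F [ 0.8 -0.  -0.3] j [-0.374  0.51   0.604  0.    -1.667  1.949] xyaw 0.27 p [ 0.5508 -0.3821  0.2865] 0.019970217215326037 46.9
flange ((546.3966064453125, -381.65472412109375), 36.5671272277832) 5984 [ 0.56196477 -0.38185874  0.2681657 ] (array([ 0.5422, -0.382 ,  0.0309]), 5947)
tilt [-0.01301207  0.00122172  0.27594454]
stack (array([ 0.5445, -0.3831,  0.0354]), 263)
```

Request:
arm_command(
  targets=[
    {"x": 0, "y": 0.01, "z": 0.06, "rx": 0, "ry": 0, "rz": 0, "jaw": 0},
    {"x": 0, "y": 0, "z": 0.05, "rx": 0, "ry": 0, "rz": 0, "jaw": 0},
    {"x": 0, "y": 0, "z": 0.02, "rx": 0, "ry": 0, "rz": 0, "jaw": 0},
    {"x": 0, "y": 0, "z": 0, "rx": 0, "ry": 0, "rz": 0, "jaw": 0},
    {"x": 0, "y": 0, "z": 0, "rx": 0, "ry": 0, "rz": 0, "jaw": 0},
  ],
)

```text
time_s: 47.33
tcp_pos: [0.5511, -0.3846, 0.2741]
orientation: [0.0, 1.0, 0.001, 0.0]
wrist_force: [1.0, 0.6, 1.6]
gripper_width: 0.0195
finger_force: 59.4
```

Request:
arm_command(
  targets=[
    {"x": 0, "y": 0, "z": 0.02, "rx": 0, "ry": 0, "rz": 0, "jaw": 0},
    {"x": 0, "y": 0, "z": 0, "rx": 0, "ry": 0, "rz": 0, "jaw": 0},
  ],
)

```text
time_s: 47.5
tcp_pos: [0.5513, -0.385, 0.274]
orientation: [0.001, 1.0, 0.001, 0.002]
wrist_force: [0.2, 0.5, 7.4]
gripper_width: 0.0195
finger_force: 60.1
```

The lid is seated at TCP z 0.274, as predicted. I release it and retreat.

Request:
arm_command(
  targets=[
    {"x": 0, "y": 0, "z": -0.015, "rx": 0, "ry": 0, "rz": 0, "jaw": 0},
    {"x": 0, "y": 0, "z": 0, "rx": 0, "ry": 0, "rz": 0, "jaw": 0.6},
    {"x": 0, "y": 0, "z": 0, "rx": 0, "ry": 0, "rz": 0, "jaw": 0.6},
    {"x": 0, "y": 0, "z": 0, "rx": 0, "ry": 0, "rz": 0, "jaw": 0.6},
    {"x": 0, "y": 0, "z": -0.2, "rx": 0, "ry": 0, "rz": 0, "jaw": 0.6},
  ],
)

```text
time_s: 47.92
tcp_pos: [0.5499, -0.3832, 0.2883]
orientation: [-0.003, 1.0, 0.002, -0.004]
wrist_force: [0.7, -0.1, -1.7]
gripper_width: 0.0511
finger_force: 0.0
```

Request:
arm_command(
  targets=[
    {"x": 0, "y": 0, "z": -0.35, "rx": 0, "ry": 0, "rz": 0, "jaw": 0.6},
    {"x": 0, "y": 0, "z": -0.35, "rx": 0, "ry": 0, "rz": 0, "jaw": 0.6},
    {"x": -0.2, "y": -0.35, "z": 0, "rx": 0, "ry": 0, "rz": 0, "jaw": 0.6},
    {"x": -0.2, "y": -0.35, "z": 0, "rx": 0, "ry": 0, "rz": 0, "jaw": 0.6},
    {"x": -0.2, "y": -0.35, "z": 0, "rx": 0, "ry": 0, "rz": 0, "jaw": 0.6},
  ],
)

```text
time_s: 48.33
tcp_pos: [0.4916, -0.2791, 0.3618]
orientation: [-0.0, 1.0, 0.001, -0.0]
wrist_force: [0.8, 0.3, 0.3]
gripper_width: 0.0512
finger_force: 0.0
```

Request:
arm_command(
  targets=[
    {"x": 0, "y": 0, "z": 0, "rx": 0, "ry": 0, "rz": 0, "jaw": 0.6},
    {"x": 0, "y": 0, "z": 0, "rx": 0, "ry": 0, "rz": 0, "jaw": 0.6},
  ],
)

```text
time_s: 48.5
tcp_pos: [0.4895, -0.2781, 0.3639]
orientation: [0.0, 1.0, 0.003, 0.0]
wrist_force: [0.7, -0.7, -0.6]
gripper_width: 0.051
finger_force: 0.0
```

```bash
python3 s.py
python3 - <<'E'
from cups import *
for n in('scene','side'):
    f=grab(n); W=cloud(f); 
    print(n,[(round(h,3),rim(W,.545,-.382,h,tol=.006,win=.05)) for h in(.111,.251)])
    P=W.reshape(-1,3); P=P[np.isfinite(P[:,0])]; Q=P[np.hypot(P[:,0]-.545,P[:,1]+.383)<.05]
    K=Q[abs(Q[:,2]-.287)<.005]; print('top',Q[:,2].max(),'knob',K.min(0),K.max(0)); L=Q[abs(Q[:,2]-.255)<.004]; print('flange',L.min(0),L.max(0))
    for t in('timer_axis','thermostat_mark'): print(t,[np.round(d['at']).tolist() for d in viewer.spot_point(t,n)][:1])
    cv2.imwrite(f'pics/{n}6.png',f['image'])
a,b=cv2.imread('pics/scene6.png'),cv2.imread('pics/side6.png')
c=np.hstack([cv2.resize(x,(400,500),interpolation=cv2.INTER_CUBIC) for x in(a[60:310,100:300],b[40:290,110:310])]); cv2.imwrite('pics/end.png',c)
E
```

```text
M [-0.05 -0.05  0.02] F [ 0.7 -0.7 -0.6] j [-0.239  0.285  0.461  0.    -1.746  1.815] xyaw 0.29 p [ 0.4895 -0.2781  0.3639] 0.050972285138264746 48.5
scene [(0.111, (array([ 0.545 , -0.381 ,  0.0336]), 82)), (0.251, (array([ 0.5468, -0.3821,  0.0291]), 252))]
top 0.2892596922309789 knob [ 0.53698006 -0.39383712  0.28203753] [ 0.55591243 -0.3724544   0.28925969]
flange [ 0.50877582 -0.41906754  0.25101151] [ 0.58120507 -0.34666546  0.258238  ]
timer_axis [[301.0, 196.0]]
thermostat_mark [[301.0, 196.0]]
side [(0.111, (array([ 0.5453, -0.3795,  0.0333]), 73)), (0.251, (array([ 0.5445, -0.3797,  0.0282]), 227))]
top 0.28829756788891997 knob [ 0.53515768 -0.3947166   0.28213064] [ 0.55592868 -0.37135225  0.28829757]
flange [ 0.5107249  -0.42005377  0.25123446] [ 0.57944616 -0.34628367  0.25819818]
timer_axis [[255.0, 224.0]]
thermostat_mark [[208.0, 214.0]]
```

View pics/end.png

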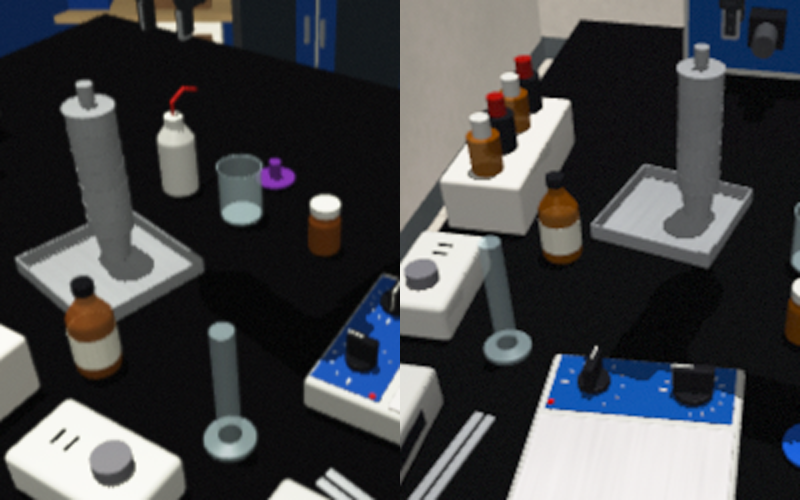

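The lid sits level on the full stack (left view at (87,100), right view at (702,65)). It is about 2 mm off the base cup's axis, the top is at its predicted height, and the bystanders have not moved.

```bash
python3 -c "
from bench import sign_off
print(sign_off())"
```

```text
the job is handed in; nothing more can be done
None
```

I turned the timer back to its zero stop, nested all six cups onto the one in the tray as one seated stack of seven, put the steel lid on top, and handed the job in at about 49 s; no verdict came back.

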